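Clear the copper bar, load the channels and scan the job tag

ROBOT

A 6-joint arm with a two-finger parallel gripper is mounted at the origin on the work surface. World frame = base frame: x ahead of the robot, y to its left, z up, the work surface at z = 0. Lengths are in m, angles in rad, forces in N, time in s.
With the tool pointing down it reaches from about 0.3 to 0.85 m from the base axis. Payload 5.4 kg.
Tool frame: the origin (TCP) lies between the finger pads; the fingertips stand 11 mm ahead of it and the grasp point (between the pads) lies 8 mm behind it (arm.tips_ahead is the distance from the TCP to the fingertips, in m); y points along the fingers, x is the direction in which the jaws open and shut, and the axes are right-handed (so a half turn about y gives the same grasp; the last joint's range is limited). The gripper opens to 85 mm and grips with 20 to 120 N. Pads are 22 mm wide; open, the fingers measure 114 mm over their backs; the gripper's body (76 mm by 85 mm) begins 54 mm behind the grasp point. The pads swing forward as they close: fully open they stand 13 mm farther back than shut.
Start: joints at [-1.485, 0.158, 1.597, -0, 1.386, -0.21], TCP at [0.168, -0.55, 0.242] pointing down, gripper open.
Joint ranges: [-2.91, 2.91], [-0.94, 2.29], [0.18, 2.7], [-1.29, 4.43], [0.17, 2.64], [-3, 3]. Speed limits (rad/s): [2.57, 2.57, 3.14, 3.14, 3.14, 3.14].

INTERFACE

Orientations are given as a unit quaternion [w, x, y, z].
In Python, from bench import arm gives the robot as it stands. The module is installed in compiled form; this text tells all that it offers.
- The arm moves only by the tool servo_tool, never from a script. Its argument "motion" is a list of rows, each a list of 7 numbers: the shift along the tool's x, y, z in m, then the turn, a rotation vector about the tool's x, y, z in rad, then the opening, from 0 (shut) to 1 (fully open). A call has exactly 5 rows; each row shifts and turns the pose as measured when the row begins, along the tool's axes as they then stand; what a row does not reach is not made up. A row lasts 1/8 s, in which the tool goes at most 62.5 mm and 10.7 degrees, less where a joint would pass 70% of its speed; a pose out of reach is approached as far as the arm can. A call is refused whole if a number of a shift passes 0.0625 or a number of a turn 0.188, either way. A call with a gripper value outside its range is refused whole. The fingers move at their own pace and stop on an object; "newtons" is the grip in N (left out, the last holds). Time passes only in rows, so rows that do not move let the fingers close, or fill a call up. It gives the time, the measured TCP pose, the force and the opening at its end, in the units of the state.
- arm.observe(): the state, without advancing time (a new reading comes with each control period).
- arm.snapshot(name): name is "side" or "top"; returns the picture (480x640x3 uint8, red, green, blue); there is no depth.
- arm.get_calibration(name): a dict with "camera_matrix" (3x3 intrinsics, pixels), "D" ([k1, k2, p1, p2, k3] as OpenCV has them; the pictures are not rectified), "pose" (4x4, takes a point from camera to world coordinates). Camera axes: x right, y up, looking along -z (the intrinsics and any distortion apply to the point x, -y, -z); pixel columns grow to the right and rows downward; lengths in m; the calibration is good to about 2 mm. A picture is of the moment at which its call begins. get_calibration takes no time and is no camera call.
- arm.job_done(): hands the job in, once; it reports no verdict.
The state is a dict: "t": time; "joint_positions": joint angles; "joint_velocities": joint speeds; "tau": joint torques, N m; "tcp_pos": TCP position; "eef_rot": TCP orientation; "wrist_force": force on the tool from outside, world axes, zero at the start; "torque": the same for the moment, N m; "gripper_width": opening from 0.0 (shut) to 1.0 (fully open).
Only numpy, scipy, OpenCV 4.12 (cv2) and the standard library are available. Lean on these libraries where they do the work, as an engineer would, in place of code of your own. Each camera call takes 0.05 s, during which the arm holds its last target.

TASK

With the scraper block, wipe all loose offcuts off the top of the copper bar (they may drop anywhere; keep the fingers off them, they are sharp), then lay every aluminium channel on the bar, crosswise, level, open side up and balanced on its middle, with a clear gap between neighbours. Once all are loaded, hold the scanner squarely in front of the tag's label with its window about 100 mm from it and pointing at the label's centre, steady for a good second. At the end the scraper block must stand on the blue mat and the scanner lie on the yellow mat, the way they started, near the middles of the mats; leave the other things on the bench alone.

Things in the scene. Friction and masses are not known exactly. Their poses are not given: they have to be found in the camera images.
- bar: fixed copper support bar, 60 wide (its x) x 340 long (its y), its flat top 70 above the origin; it stands in the middle of a shallow blue catch tray 140 (x) x 480 (y) with walls 20 high. Origin: centre of the tray's underside on the bench. It is turned by a little yaw from start to start
- scraper: scraper block: red foot 84 long (its x) x 50 wide (its y) x 24 high with a black upright grip ridge along the middle of it, 60 (x) x 20 (y), from 24 to 60 above the origin. Origin: centre of its underside, z up. It starts standing on the blue mat, 250 g
- scanner: hand-held code scanner lying level, 160 long (its x, the window end is +x) : black grip from x = -75 to 35, 36 wide (y) and 36 high, orange head from x = 35 to 80, 54 wide and 44 high. Origin: underside below the middle (balance point about x = 10). It looks along its +x from the window at x = 80, 22 above the underside. Starts lying on the yellow mat, 250 g
- scan_spot (a point): the scanner's reading point, fixed to the scanner: 100 in front of its window on its line of sight (scanner x = 180, y = 0, z = 22)
- tag: fixed upright grey plate 110 wide, 158 tall with a white label with black bars on the face towards its -x. Origin: underside of the plate's front face; x points horizontally into the plate, away from the reader
- tag_label (a point): centre of the label (86 wide, 60 tall) on the front of the tag plate, 115 above the bench
- mat_scraper: fixed blue mat, 220 (x) x 170 (y) x 4 thick, home of the scraper block. Origin: centre of underside
- mat_scanner: fixed yellow mat, 220 (x) x 170 (y) x 4 thick, home of the scanner. Origin: centre of underside; the two mats may change places
- channel1: aluminium U-channel, 120 long (its x) x 50 wide (its y) x 30 high, walls 4 thick, open side up with green film on its floor inside; origin: centre of underside; about 200 g. Starts on the bench; may be absent
- channel2: aluminium U-channel, 120 long (its x) x 50 wide (its y) x 30 high, walls 4 thick, open side up with green film on its floor inside; origin: centre of underside; about 200 g. Starts on the bench; may be absent
- channel3: aluminium U-channel, 120 long (its x) x 50 wide (its y) x 30 high, walls 4 thick, open side up with green film on its floor inside; origin: centre of underside; about 200 g. Starts on the bench; may be absent
- offcut1: loose metal offcut 34 x 22 x 10, 25 g, origin: centre of underside; starts lying on the bar; may be absent
- offcut2: loose metal offcut 34 x 22 x 10, 25 g, origin: centre of underside; starts lying on the bar; may be absent
- offcut3: loose metal offcut 34 x 22 x 10, 25 g, origin: centre of underside; starts lying on the bar; may be absent
- offcut4: loose metal offcut 34 x 22 x 10, 25 g, origin: centre of underside; starts lying on the bar; may be absent
- offcut5: loose metal offcut 34 x 22 x 10, 25 g, origin: centre of underside; starts lying on the bar; may be absent
- tape: bystander: yellow roll of tape lying flat, outer diameter 68, 24 high; origin: centre of underside (of its own axis for the tools); leave alone
- wrench: bystander: steel wrench lying flat, 170 long; origin: centre of underside (of its own axis for the tools); leave alone
- spray: bystander: red spray can, diameter 52, 150 tall; origin: centre of underside (of its own axis for the tools); leave alone
- flux: bystander: amber jar, diameter 60, 90 tall; origin: centre of underside (of its own axis for the tools); leave alone
- angle_block: bystander: red L-shaped welding square, 100 x 30 on plan, 90 tall; origin: centre of underside (of its own axis for the tools); leave alone
Mind the look-alikes: they are no part of the job. Leave any pink or red look-alike of the channel1 alone.

How it is judged:
On the way, in this order (a step that is already met when the one before it is completed fails the run):
1. the scraper block is brought down to the top of the bar (x of scraper in the frame of bar between -0.04 and 0.04 m and y of scraper in the frame of bar between -0.19 and 0.19 m and z of scraper in the frame of bar between 0.06 and 0.082 m), for 0.1 s.
2. every offcut has been wiped off the bar (height (world z) of each of offcut1, offcut2, offcut3, offcut4, offcut5 below 0.055 m), for 0.2 s.
3. every channel lies across the bar, balanced, released and apart from the others (x of channel1 in the frame of bar between -0.02 and 0.02 m and y of channel1 in the frame of bar between -0.155 and 0.155 m and z of channel1 in the frame of bar between 0.064 and 0.078 m and angle between each of channel1, channel2, channel3's own z axis and vertical below 0.1 rad and angle between the x axis of each of channel1, channel2, channel3 and the x axis of bar, either way round below 0.3 rad and linear speed of each of channel1, channel2, channel3 below 0.03 m/s and contact force between the fingers and channel1 below 0.2 N and x of channel2 in the frame of bar between -0.02 and 0.02 m and y of channel2 in the frame of bar between -0.155 and 0.155 m and z of channel2 in the frame of bar between 0.064 and 0.078 m and contact force between the fingers and channel2 below 0.2 N and x of channel3 in the frame of bar between -0.02 and 0.02 m and y of channel3 in the frame of bar between -0.155 and 0.155 m and z of channel3 in the frame of bar between 0.064 and 0.078 m and contact force between the fingers and channel3 below 0.2 N and horizontal distance between each of channel2, channel3 and channel1 above 0.058 m and horizontal distance between channel3 and channel2 above 0.058 m), for 0.3 s.
4. the scanner is aimed at the label from its front, reading point on the label, held steady for a second (distance between scan_spot and tag_label below 0.025 m and angle between the x axis of scanner and the x axis of tag, either way round below 0.35 rad and x of scanner in the frame of tag below -0.08 m and linear speed of scanner below 0.04 m/s), for 1 s.
At the end, for the whole second after the job is handed in: Channels rest released on the bar: level to 0.1 rad, crosswise to 0.3 rad, middles within 20 mm of its centreline and 155 mm of its middle, centres 58 mm apart; offcuts below 55 mm; scraper on blue mat, scanner on yellow mat, upright, at rest, within 70 mm of mat centre (all of step 2 and all of step 3 and horizontal distance between scraper and mat_scraper below 0.07 m and height (world z) of each of scraper, scanner below 0.015 m and angle between each of scraper, scanner's own z axis and vertical below 0.2 rad and linear speed of each of scraper, scanner below 0.03 m/s and horizontal distance between scanner and mat_scanner below 0.07 m); the robot touches nothing.
It fails at once if the fingers press on an offcut (they are sharp) (contact force between the fingers and offcut1 above 1 N or contact force between the fingers and offcut2 above 1 N or contact force between the fingers and offcut3 above 1 N or contact force between the fingers and offcut4 above 1 N or contact force between the fingers and offcut5 above 1 N).
It fails at once if a bystander is shoved by more than 40 mm (distance of any of tape, wrench, spray, flux, angle_block from where it was at the start of the episode above 0.04 m).
Of channel1, channel2, channel3 only 2 to 3 are there at a start; the rules pass over those that are not, and their reading is None.
Of offcut1, offcut2, offcut3, offcut4, offcut5 only 3 to 5 are there at a start; the rules pass over those that are not, and their reading is None.
At some moment in a run one of scraper, scanner may be knocked a few centimetres aside while the robot is not near it.
It also fails if it takes over 208 s, if anything falls off the work surface, if the arm or the gripper's body presses on something with over 40 N, if the wrist force passes 120 N, or if a joint passes its speed limit or range.

## Working session

There is one attempt and no reset: what is moved stays moved. The work goes in short steps, Python scripts to look and compute and a tool call to move; the robot and the scene stay as the last step left them, time stands still between calls to the robot, and variables do not carry over. Pictures are saved under pics/ and viewed, and the job is handed in when it is done.

Besides the shell and the picture viewer there is one more tool, called after "Emit:" by a JSON object that holds its "method" and its "body". servo_tool: Moves the arm, as the interface text tells. Its arguments: {"type":"object","properties":{"motion":{"type":"array"},"newtons":{"type":"number"}},"required":["motion"]}

```bash
mkdir -p pics
cat > h.py <<'E'
import numpy as np, cv2
from bench import arm
def snap(n,f):
    im=arm.snapshot(n); cv2.imwrite('pics/'+f,im[:,:,::-1]); return im
def crop(f,x0,y0,x1,y1,k,out):
    im=cv2.imread('pics/'+f)[y0:y1,x0:x1]; cv2.imwrite('pics/'+out,cv2.resize(im,None,fx=k,fy=k,interpolation=cv2.INTER_CUBIC))
def px2w(n,uv,z):
    c=arm.get_calibration(n);K=np.array(c['camera_matrix']);D=np.array(c['D']);P=np.array(c['pose'])
    u=cv2.undistortPoints(np.array(uv,float).reshape(-1,1,2),K,D).reshape(-1,2)
    d=np.c_[u[:,0],-u[:,1],-np.ones(len(u))]@P[:3,:3].T
    o=P[:3,3]; z=np.broadcast_to(z,(len(u),))
    return o+d*((z-o[2])/d[:,2])[:,None]
def w2px(n,p):
    c=arm.get_calibration(n);K=np.array(c['camera_matrix']);D=np.array(c['D']);P=np.array(c['pose'])
    q=(np.array(p,float).reshape(-1,3)-P[:3,3])@P[:3,:3]
    q=q*[1,-1,-1]
    return cv2.projectPoints(q,np.zeros(3),np.zeros(3),K,D)[0].reshape(-1,2)
E
python3 - <<'E'
from h import *
print(arm.observe())
for n in('top','side'):
    snap(n,n+'0.png'); c=arm.get_calibration(n); print(n,np.round(c['camera_matrix'],1),c['D'],np.round(c['pose'],3))
E
```

```text
{'t': 0.0, 'joint_positions': array([-1.48510975e+00,  1.59046533e-01,  1.59823298e+00,  3.04290765e-05,
        1.38617532e+00, -2.10087414e-01]), 'joint_velocities': array([-0.00105447, -0.0004299 , -0.00086576,  0.00021543,  0.00170573,
        0.00013221]), 'tau': array([-1.58551677e-03, -3.95996726e+01, -3.31436348e+01, -4.01459793e-04,
        8.29188328e-03,  1.69930161e-06]), 'tcp_pos': array([ 0.16754661, -0.54945235,  0.24131791]), 'eef_rot': array([ 0.56871573, -0.56771457,  0.42129725, -0.42044169]), 'wrist_force': array([-0.35802367,  0.1862735 ,  0.00887097]), 'torque': array([0.00831361, 0.01379735, 0.01598366]), 'gripper_width': 1.0004770022077765}
top [[521.8   0.  316.2]
 [  0.  521.8 242.3]
 [  0.    0.    1. ]] [-0.01343211  0.          0.          0.          0.        ] [[-1.000e-03  9.860e-01 -1.680e-01  3.000e-01]
 [-1.000e+00 -5.000e-03 -1.900e-02 -1.300e-02]
 [-2.000e-02  1.680e-01  9.860e-01  1.256e+00]
 [ 0.000e+00  0.000e+00  0.000e+00  1.000e+00]]
side [[460.8   0.  318.9]
 [  0.  460.8 238. ]
 [  0.    0.    1. ]] [-0.01076347  0.          0.          0.          0.        ] [[ 0.986  0.086 -0.146  0.305]
 [-0.169  0.555 -0.815 -0.93 ]
 [ 0.01   0.828  0.561  0.751]
 [ 0.     0.     0.     1.   ]]
```

View images.

View pics/top0.png

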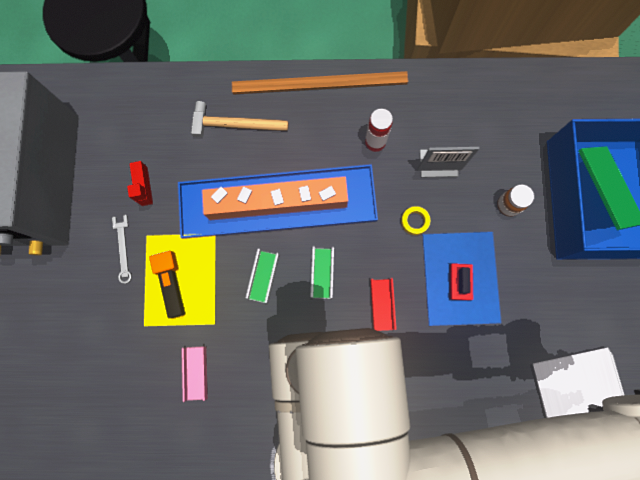

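View pics/side0.png

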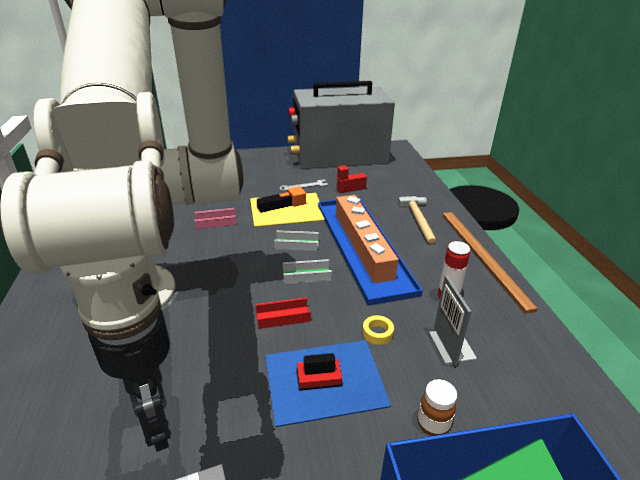

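Run:
```python
from h import *
crop('top0.png',170,150,390,310,3.6,'c1.png')
crop('top0.png',390,130,540,340,2.8,'c2.png')
crop('top0.png',130,220,230,340,5,'c3.png')
```

```text
(no output)
```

View pics/c1.png

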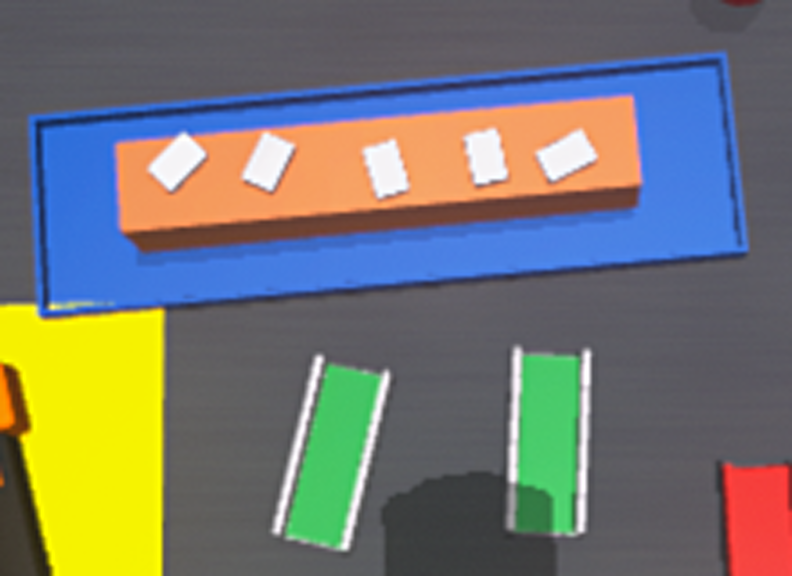

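View pics/c2.png

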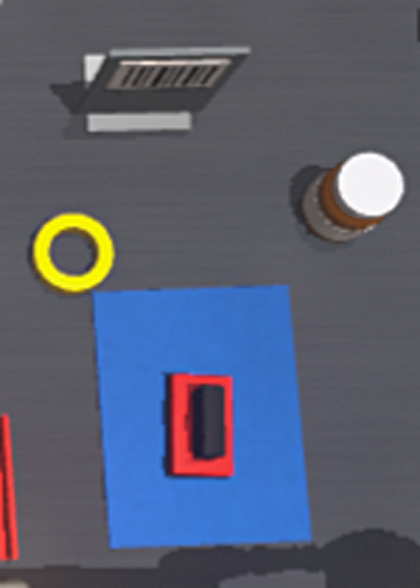

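View pics/c3.png

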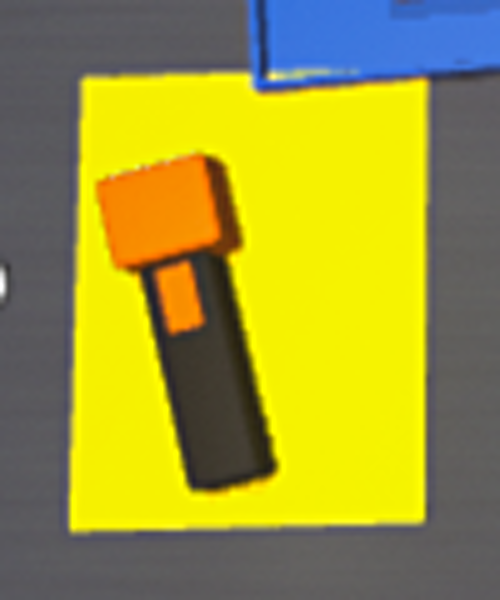

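```bash
cat > m.py <<'E'
from h import *
def rep(name,pts,o,s,z,n='top'):
    p=np.array(pts,float)/s+o
    w=px2w(n,p,z); print(name,'c',np.round(w.mean(0),4)); print('   ',np.round(w[:,:2],4).tolist()); 
    L=lambda a,b:np.round(np.linalg.norm(w[a]-w[b]),4)
    if len(w)==4:print('   sides',L(0,1),L(1,2),L(2,3),L(3,0),'ang01',np.round(np.arctan2(*(w[1]-w[0])[[1,0]]),3),'ang03',np.round(np.arctan2(*(w[0]-w[3])[[1,0]]),3))
    return w
E
python3 - <<'E'
from m import *
o1=np.array([170,150]);o2=np.array([390,130]);o3=np.array([130,220])
rep('bar',[(117,143),(632,96),(640,187),(122,232)],o1,3.6,.07)
rep('chR',[(513,348),(592,350),(584,534),(507,532)],o1,3.6,.03)
rep('chL',[(317,356),(390,372),(346,550),(274,532)],o1,3.6,.03)
rep('scr foot',[(175,375),(232,376),(233,474),(174,474)],o2,2.8,.028)
rep('scr grip',[(196,386),(222,386),(222,457),(197,457)],o2,2.8,.064)
rep('matB',[(93,292),(288,285),(312,541),(110,549)],o2,2.8,.004)
rep('head',[(97,183),(203,153),(220,246),(118,270)],o3,5,.048)
rep('grip end',[(190,488),(265,472)],o3,5,.04)
rep('matY',[(82,77),(430,75),(425,522),(70,532)],o3,5,.004)
rep('label',[(113,62),(229,58),(218,86),(107,92)],o2,2.8,[.145,.145,.085,.085])
rep('offc',[(177,162),(269,162),(386,169),(486,157),(567,155)],o1,3.6,.08)
rep('tape',[(73,253)],o2,2.8,.024)
E
```

```text
bar c [0.6136 0.1067 0.07  ]
    [[0.6291, 0.2778], [0.6585, -0.0596], [0.5972, -0.0641], [0.5694, 0.2724]]
   sides 0.3387 0.0614 0.3377 0.06 ang01 -1.484 ang03 0.09
chR c [ 0.437  -0.0042  0.03  ]
    [[0.4983, 0.0194], [0.4968, -0.0328], [0.3757, -0.0268], [0.3771, 0.0233]]
   sides 0.0522 0.1213 0.0501 0.1213 ang01 -1.601 ang03 -0.032
chL c [0.4298 0.1384 0.03  ]
    [[0.4936, 0.1493], [0.4826, 0.1007], [0.3657, 0.1281], [0.3775, 0.1754]]
   sides 0.0498 0.1202 0.0487 0.119 ang01 -1.792 ang03 -0.221
scr foot c [ 0.414  -0.3331  0.028 ]
    [[0.4558, -0.3112], [0.4548, -0.359], [0.3725, -0.3557], [0.3727, -0.3067]]
   sides 0.0479 0.0823 0.049 0.0833 ang01 -1.593 ang03 -0.054
scr grip c [ 0.4132 -0.3286  0.064 ]
    [[0.4422, -0.3192], [0.4421, -0.3404], [0.3842, -0.3375], [0.3842, -0.3173]]
   sides 0.0212 0.058 0.0202 0.0579 ang01 -1.575 ang03 -0.033
matB c [ 0.4244 -0.3373  0.004 ]
    [[0.5318, -0.2493], [0.5371, -0.4183], [0.3175, -0.4259], [0.3113, -0.2558]]
   sides 0.1691 0.2198 0.1702 0.2206 ang01 -1.539 ang03 0.03
head c [0.4592 0.373  0.048 ]
    [[0.4735, 0.4034], [0.4876, 0.3537], [0.4434, 0.3436], [0.4323, 0.3913]]
   sides 0.0517 0.0453 0.0489 0.0429 ang01 -1.295 ang03 0.285
grip end c [0.335  0.3377 0.04  ]
    [[0.3313, 0.3551], [0.3386, 0.3203]]
matY c [0.4231 0.3402 0.004 ]
    [[0.5325, 0.4288], [0.5326, 0.2567], [0.316, 0.2524], [0.3114, 0.4228]]
   sides 0.1721 0.2166 0.1705 0.2211 ang01 -1.57 ang03 0.027
label c [ 0.6902 -0.2945  0.115 ]
    [[0.6909, -0.2452], [0.6936, -0.337], [0.6905, -0.344], [0.686, -0.2518]]
   sides 0.0918 0.0605 0.0924 0.0606 ang01 -1.542 ang03 0.921
offc c [0.6131 0.1061 0.08  ]
    [[0.6133, 0.2358], [0.6129, 0.176], [0.6077, 0.1001], [0.6153, 0.0355], [0.6163, -0.0168]]
tape c [ 0.5622 -0.2296  0.024 ]
    [[0.5622, -0.2296]]
```

```bash
cat > p.py <<'E'
from h import *
from scipy.spatial.transform import Rotation as R
import sys
def tgtR(yaw): # yaw of tool z (nominal 0 = world +x), tool y down
    x=np.array([np.sin(yaw),-np.cos(yaw),0]); y=np.array([0,0,-1.]); return np.c_[x,y,np.cross(x,y)]
def plan(wps,g,vmax=.06,wmax=.18,start=None):
    s=arm.observe(); p=np.array(s['tcp_pos']); q=np.array(s['eef_rot']); Rm=R.from_quat(q[[1,2,3,0]]).as_matrix()
    print('t %.2f tcp %s yaw %.3f tilt %.3f grip %.3f F %s'%(s['t'],np.round(p,4),np.arctan2(Rm[1,2],Rm[0,2]),np.arccos(np.clip(-Rm[2,1],-1,1)),s['gripper_width'],np.round(s['wrist_force'],1)))
    rows=[]
    for (x,y,z,yaw) in wps:
        T=tgtR(yaw); d=np.array([x,y,z])-p; rv=R.from_matrix(Rm.T@T).as_rotvec()
        n=max(1,int(np.ceil(max(np.linalg.norm(d)/vmax,np.linalg.norm(rv)/wmax)-1e-6)))
        for i in range(n):
            rows.append(list(np.round(Rm.T@d/n,3)+0.)+list(np.round(rv/n,3)+0.)+[g])
            Rm=Rm@R.from_rotvec(rv/n).as_matrix(); p=p+d/n
    while len(rows)%5: rows.append([0]*6+[g])
    for i in range(0,len(rows),5): print('['+','.join('['+','.join('%g'%v for v in r)+']' for r in rows[i:i+5])+']')
E
python3 -c "
from p import *
plan([(.4135,-.331,.13,-.035)],1)"
```

```text
t 0.10 tcp [ 0.1675 -0.5495  0.2414] yaw 0.296 tilt 0.002 grip 1.001 F [ 0.2 -0.3 -0.1]
[[-0.023,0.019,0.05,0,0.055,0,1],[-0.026,0.019,0.048,0,0.055,0,1],[-0.028,0.019,0.047,0,0.055,0,1],[-0.031,0.019,0.045,0,0.055,0,1],[-0.033,0.019,0.044,0,0.055,0,1]]
[[-0.036,0.019,0.042,0,0.055,0,1],[0,0,0,0,0,0,1],[0,0,0,0,0,0,1],[0,0,0,0,0,0,1],[0,0,0,0,0,0,1]]
```

Emit:
{"method": "servo_tool", "body": {"motion": [[-0.023, 0.019, 0.05, 0, 0.055, 0, 1], [-0.026, 0.019, 0.048, 0, 0.055, 0, 1], [-0.028, 0.019, 0.047, 0, 0.055, 0, 1], [-0.031, 0.019, 0.045, 0, 0.055, 0, 1], [-0.033, 0.019, 0.044, 0, 0.055, 0, 1]]}}

```text
t: 0.72
tcp_pos: [0.3757, -0.3658, 0.1437]
eef_rot: [-0.501, 0.501, -0.499, 0.499]
wrist_force: [0.6, -0.4, -0.2]
gripper_width: 1.001
```

```bash
python3 -c "
from p import *
plan([(.4135,-.331,.13,-.035)],1)"
```

```text
t 0.72 tcp [ 0.3757 -0.3658  0.1437] yaw 0.004 tilt 0.001 grip 1.001 F [ 0.6 -0.4 -0.2]
[[-0.035,0.014,0.038,0,0.039,0.001,1],[0,0,0,0,0,0,1],[0,0,0,0,0,0,1],[0,0,0,0,0,0,1],[0,0,0,0,0,0,1]]
```

Emit:
{"method": "servo_tool", "body": {"motion": [[-0.035, 0.014, 0.038, 0, 0.039, 0, 1], [0, 0, 0, 0, 0, 0, 1], [0, 0.03, 0, 0, 0, 0, 1], [0, 0, 0, 0, 0, 0, 1], [0, 0, 0, 0, 0, 0, 1]]}}

```text
t: 1.35
tcp_pos: [0.4151, -0.3268, 0.0974]
eef_rot: [0.492, -0.492, 0.509, -0.507]
wrist_force: [0.3, -0.2, -0.3]
gripper_width: 1.003
```

Run:
```python
from p import *
plan([(.4135,-.331,.043,-.035)],1,vmax=.03)
snap('top','t1.png'); snap('side','s1.png')
crop('side','s1.png'.__class__() ,0,0,0,0) if 0 else None
crop('s1.png',220,300,420,450,3.5,'s1c.png')
```

```text
t 1.35 tcp [ 0.4151 -0.3268  0.0974] yaw -0.031 tilt 0.003 grip 1.003 F [ 0.3 -0.2 -0.3]
[[0.002,0.027,-0.001,0.001,0.002,-0.001,1],[0.002,0.027,-0.001,0.001,0.002,-0.001,1],[0,0,0,0,0,0,1],[0,0,0,0,0,0,1],[0,0,0,0,0,0,1]]
```

View pics/s1c.png

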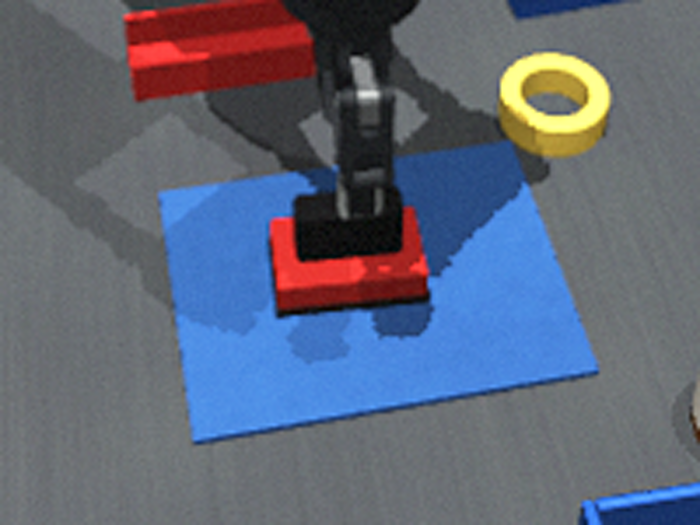

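View pics/t1.png

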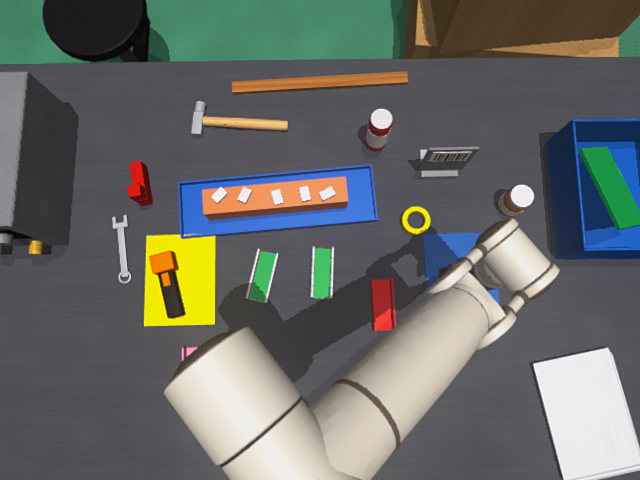

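View pics/s1.png

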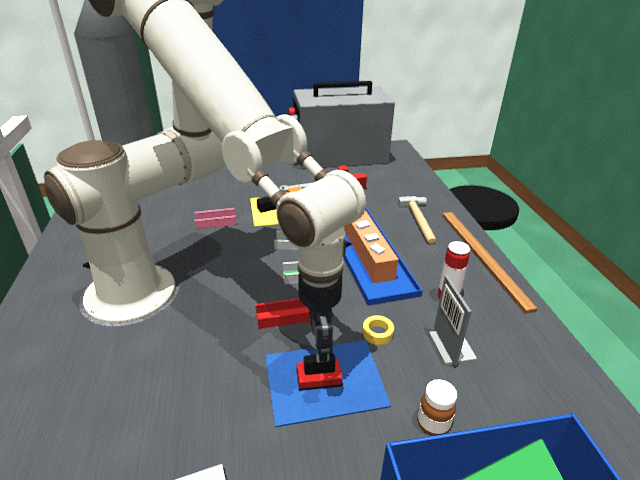

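Emit:
{"method": "servo_tool", "body": {"motion": [[0.003, 0.027, -0.001, 0, 0, 0, 1], [0, 0.027, 0, 0, 0, 0, 1], [0, 0, 0, 0, 0, 0, 1], [0, 0, 0, 0, 0, 0, 0.7], [0, 0, 0, 0, 0, 0, 0.4]], "newtons": 60}}

```text
t: 2.08
tcp_pos: [0.4161, -0.3347, 0.0489]
eef_rot: [-0.491, 0.492, -0.505, 0.511]
wrist_force: [0.1, -0.1, 0.6]
gripper_width: 0.6
```

Emit:
{"method": "servo_tool", "body": {"motion": [[0, 0, 0, 0, 0, 0, 0], [0, 0, 0, 0, 0, 0, 0], [0, 0, 0, 0, 0, 0, 0], [0, 0, 0, 0, 0, 0, 0], [0, 0, 0, 0, 0, 0, 0]]}}

```text
t: 2.7
tcp_pos: [0.4166, -0.3352, 0.0503]
eef_rot: [-0.491, 0.492, -0.504, 0.512]
wrist_force: [0.1, -0.8, 0.1]
gripper_width: 0.221
```

Run:
```python
from p import *
plan([(.4135,-.331,.043,-.035)],0,vmax=.03)
snap('side','s2.png')
crop('s2.png',220,300,420,450,3.5,'s2c.png')
```

```text
t 2.70 tcp [ 0.4166 -0.3352  0.0503] yaw -0.033 tilt 0.011 grip 0.221 F [ 0.1 -0.8  0.1]
[[-0.004,0.007,-0.003,-0.006,0.002,0.009,0],[0,0,0,0,0,0,0],[0,0,0,0,0,0,0],[0,0,0,0,0,0,0],[0,0,0,0,0,0,0]]
```

View pics/s2c.png

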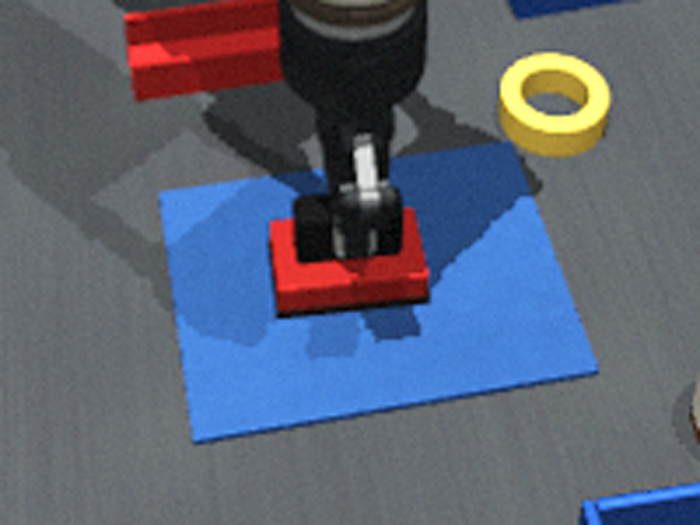

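Emit:
{"method": "servo_tool", "body": {"motion": [[0, 0, 0, 0, 0, 0, 0.5], [0, 0.004, 0, 0, 0, 0, 0.5], [0, 0.004, 0, 0, 0, 0.01, 0.5], [-0.003, 0.002, -0.003, 0, 0, 0, 0.5], [0, 0, 0, 0, 0, 0, 0.4]]}}

```text
t: 3.38
tcp_pos: [0.4136, -0.332, 0.0395]
eef_rot: [-0.494, 0.49, -0.507, 0.509]
wrist_force: [-0.5, 0.6, 1.9]
gripper_width: 0.398
```

Run:
```python
from p import *
plan([(.4135,-.333,.043,-.035)],0,vmax=.03)
```

```text
t 3.38 tcp [ 0.4136 -0.332   0.0395] yaw -0.033 tilt 0.006 grip 0.398 F [-0.5  0.6  1.9]
[[0.001,-0.004,0,-0.006,0.002,-0.002,0],[0,0,0,0,0,0,0],[0,0,0,0,0,0,0],[0,0,0,0,0,0,0],[0,0,0,0,0,0,0]]
```

Emit:
{"method": "servo_tool", "body": {"motion": [[0, -0.004, 0, 0, 0, 0, 0.4], [0, 0, 0, 0, 0, 0, 0], [0, 0, 0, 0, 0, 0, 0], [0, 0, 0, 0, 0, 0, 0], [0, 0, 0, 0, 0, 0, 0]]}}

```text
t: 4.0
tcp_pos: [0.4139, -0.3327, 0.0444]
eef_rot: [-0.493, 0.49, -0.506, 0.51]
wrist_force: [-0.1, -0.1, -0.4]
gripper_width: 0.23
```

Run:
```python
from p import *
# bar: c (.6136,.1067) yaw .087 ; scraper at y'=-0.18
c=np.array([.6136,.1067]);u=np.array([np.cos(.087),np.sin(.087)]);v=np.array([-u[1],u[0]])
a=c-.182*v; b=c+.21*v;print(a,b)
plan([(.4135,-.333,.17,-.035),(a[0],a[1],.16,.087)],0)
```

```text
[ 0.62941403 -0.07461166] [0.59535304 0.31590576]
t 4.00 tcp [ 0.4139 -0.3327  0.0444] yaw -0.033 tilt 0.007 grip 0.230 F [-0.1 -0.1 -0.4]
[[0,-0.042,0,-0.002,0.001,0,0],[0,-0.042,0,-0.002,0.001,0,0],[0,-0.042,0,-0.002,0.001,0,0],[-0.044,0.002,0.034,0,-0.02,0,0],[-0.044,0.002,0.035,0,-0.02,0,0]]
[[-0.043,0.002,0.036,0,-0.02,0,0],[-0.042,0.002,0.037,0,-0.02,0,0],[-0.041,0.002,0.038,0,-0.02,0,0],[-0.041,0.002,0.039,0,-0.02,0,0],[0,0,0,0,0,0,0]]
```

Emit:
{"method": "servo_tool", "body": {"motion": [[0, -0.042, 0, 0, 0, 0, 0], [0, -0.042, 0, 0, 0, 0, 0], [0, -0.042, 0, 0, 0, 0, 0], [-0.044, 0, 0.034, 0, -0.02, 0, 0], [-0.044, 0, 0.035, 0, -0.02, 0, 0]]}}

```text
t: 4.62
tcp_pos: [0.4828, -0.2455, 0.1725]
eef_rot: [0.502, -0.498, 0.5, -0.5]
wrist_force: [-0.2, -0.3, -3.0]
gripper_width: 0.228
```

Emit:
{"method": "servo_tool", "body": {"motion": [[-0.043, 0.002, 0.036, 0, -0.02, 0, 0], [-0.042, 0.002, 0.037, 0, -0.02, 0, 0], [-0.041, 0.002, 0.038, 0, -0.02, 0, 0], [-0.041, 0.002, 0.039, 0, -0.02, 0, 0], [0, 0, 0, 0, 0, 0, 0]]}}

```text
t: 5.25
tcp_pos: [0.6312, -0.0637, 0.1629]
eef_rot: [0.523, -0.52, 0.479, -0.476]
wrist_force: [-1.0, -1.2, -2.7]
gripper_width: 0.225
```

Run:
```python
from p import *
plan([(.6294,-.0746,.128,.087)],0)
snap('side','s3.png');snap('top','t3.png')
crop('s3.png',280,150,440,290,4,'s3c.png')
crop('t3.png',170,130,390,260,3.5,'t3c.png')
```

```text
t 5.25 tcp [ 0.6312 -0.0637  0.1629] yaw 0.087 tilt 0.006 grip 0.225 F [-1.  -1.2 -2.7]
[[0.011,0.035,-0.003,-0.001,0,-0.006,0],[0,0,0,0,0,0,0],[0,0,0,0,0,0,0],[0,0,0,0,0,0,0],[0,0,0,0,0,0,0]]
```

View pics/s3c.png

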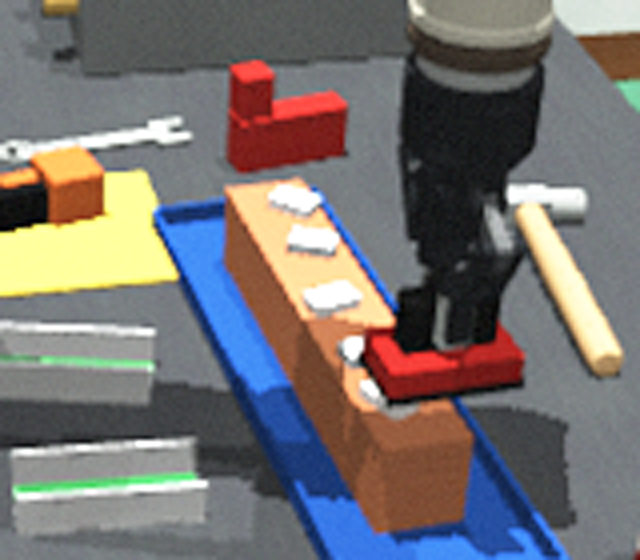

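View pics/t3c.png

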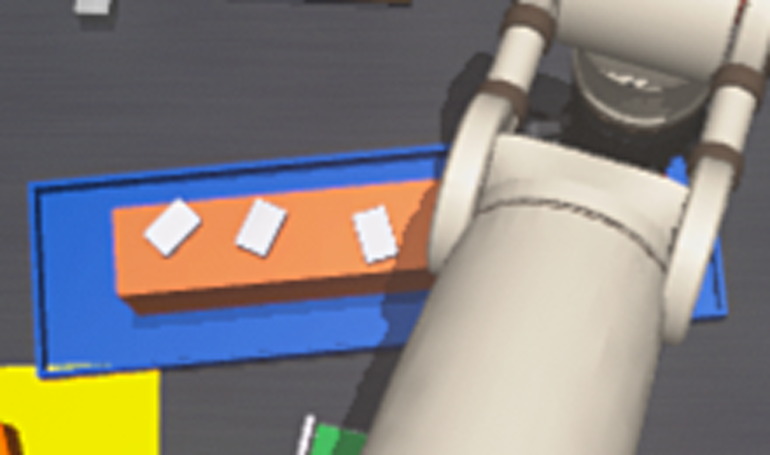

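Emit:
{"method": "servo_tool", "body": {"motion": [[0.011, 0.012, -0.003, 0, 0, -0.006, 0], [0, 0.015, 0, 0, 0, 0, 0], [0, 0.01, 0, 0, 0, 0, 0], [0, 0, 0, 0, 0, 0, 0], [0, 0, 0, 0, 0, 0, 0]]}}

```text
t: 5.98
tcp_pos: [0.6246, -0.0822, 0.1218]
eef_rot: [-0.518, 0.52, -0.481, 0.479]
wrist_force: [0.0, -0.7, -2.1]
gripper_width: 0.226
```

Run:
```python
from p import *
plan([(.6294,-.0746,.112,.087)],0)
```

```text
t 5.97 tcp [ 0.6246 -0.0822  0.1218] yaw 0.078 tilt 0.004 grip 0.226 F [ 0.  -0.7 -2.1]
[[-0.007,0.01,0.005,0.004,-0.009,0,0],[0,0,0,0,0,0,0],[0,0,0,0,0,0,0],[0,0,0,0,0,0,0],[0,0,0,0,0,0,0]]
```

Emit:
{"method": "servo_tool", "body": {"motion": [[-0.004, 0.004, 0.003, 0, -0.006, 0, 0], [-0.002, 0.004, 0.002, 0, 0, 0, 0], [0, 0.002, 0, 0, 0, 0, 0], [0, 0, 0, 0, 0, 0, 0], [0, 0, 0, 0, 0, 0, 0]]}}

```text
t: 6.6
tcp_pos: [0.6303, -0.075, 0.1123]
eef_rot: [-0.52, 0.522, -0.478, 0.478]
wrist_force: [0.5, 0.0, -1.6]
gripper_width: 0.218
```

Run:
```python
from p import *
plan([(.6294,-.0746,.111,.087)],0)
snap('side','s4.png')
crop('s4.png',280,150,440,290,4,'s4c.png')
```

```text
t 6.60 tcp [ 0.6303 -0.075   0.1123] yaw 0.085 tilt 0.002 grip 0.218 F [ 0.5  0.  -1.6]
[[-0.001,0.001,-0.001,0.002,-0.002,0.001,0],[0,0,0,0,0,0,0],[0,0,0,0,0,0,0],[0,0,0,0,0,0,0],[0,0,0,0,0,0,0]]
```

View pics/s4c.png

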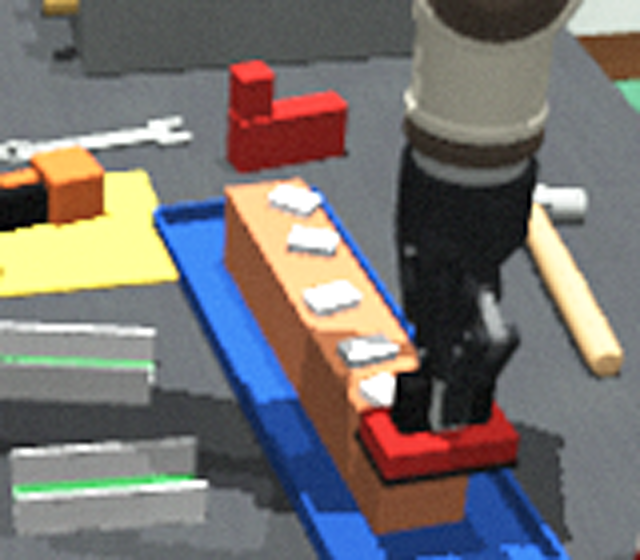

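Emit:
{"method": "servo_tool", "body": {"motion": [[0, 0.001, -0.003, 0, 0, 0, 0], [0, 0.001, -0.001, 0, 0, 0, 0], [-0.012, 0, 0, 0, 0, 0, 0], [-0.012, 0, 0, 0, 0, 0, 0], [-0.012, 0, 0, 0, 0, 0, 0]]}}

```text
t: 7.28
tcp_pos: [0.6231, -0.0379, 0.1107]
eef_rot: [-0.52, 0.521, -0.478, 0.479]
wrist_force: [0.2, -0.6, -1.7]
gripper_width: 0.226
```

```bash
cat > sw.py <<'E'
from p import *
c=np.array([.6136,.1067]);u=np.array([np.cos(.087),np.sin(.087)]);v=np.array([-u[1],u[0]])
p=np.array(arm.observe()['tcp_pos']);d=p[:2]-c
print('bar x %.4f y %.4f'%(d@u,d@v)); plan([(p[0],p[1],p[2],.087)],0)
E
python3 sw.py
```

```text
bar x -0.0031 y -0.1449
t 7.28 tcp [ 0.6231 -0.0379  0.1107] yaw 0.084 tilt 0.001 grip 0.226 F [ 0.2 -0.6 -1.7]
[[0,0,0,0.001,-0.003,0.001,0],[0,0,0,0,0,0,0],[0,0,0,0,0,0,0],[0,0,0,0,0,0,0],[0,0,0,0,0,0,0]]
```

Emit:
{"method": "servo_tool", "body": {"motion": [[-0.012, 0, 0, 0, -0.003, 0, 0], [-0.012, 0, 0, 0, 0, 0, 0], [-0.012, 0, 0, 0, 0, 0, 0], [-0.012, 0, 0, 0, 0, 0, 0], [-0.012, 0, 0, 0, 0, 0, 0]]}}

```text
t: 7.9
tcp_pos: [0.6174, 0.0268, 0.1107]
eef_rot: [-0.521, 0.522, -0.477, 0.478]
wrist_force: [-0.1, -1.2, -2.2]
gripper_width: 0.224
```

```bash
python3 sw.py; python3 -c "
from h import *
snap('side','s5.png')
crop('s5.png',280,150,440,290,4,'s5c.png')"
```

```text
bar x -0.0032 y -0.0799
t 7.90 tcp [0.6174 0.0268 0.1107] yaw 0.088 tilt 0.002 grip 0.224 F [-0.1 -1.2 -2.2]
[[0,0,0,0,0.001,0.002,0],[0,0,0,0,0,0,0],[0,0,0,0,0,0,0],[0,0,0,0,0,0,0],[0,0,0,0,0,0,0]]
```

View pics/s5c.png

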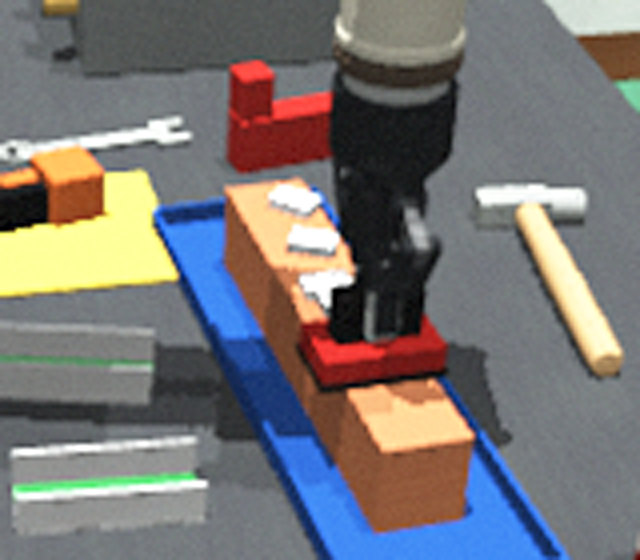

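Emit:
{"method": "servo_tool", "body": {"motion": [[-0.012, 0, 0, 0, 0, 0, 0], [-0.012, 0, 0, 0, 0, 0, 0], [-0.012, 0, 0, 0, 0, 0, 0], [-0.012, 0, 0, 0, 0, 0, 0], [-0.012, 0, 0, 0, 0, 0, 0]]}}

```text
t: 8.57
tcp_pos: [0.6116, 0.0915, 0.1107]
eef_rot: [-0.521, 0.522, -0.477, 0.477]
wrist_force: [-0.2, -1.4, -2.0]
gripper_width: 0.227
```

```bash
python3 sw.py; python3 -c "
from h import *
snap('side','s6.png')
crop('s6.png',280,150,440,290,4,'s6c.png')"
```

```text
bar x -0.0033 y -0.0149
t 8.57 tcp [0.6116 0.0915 0.1107] yaw 0.088 tilt 0.001 grip 0.227 F [-0.2 -1.4 -2. ]
[[0,0,0,0,0.001,0.001,0],[0,0,0,0,0,0,0],[0,0,0,0,0,0,0],[0,0,0,0,0,0,0],[0,0,0,0,0,0,0]]
```

View pics/s6c.png

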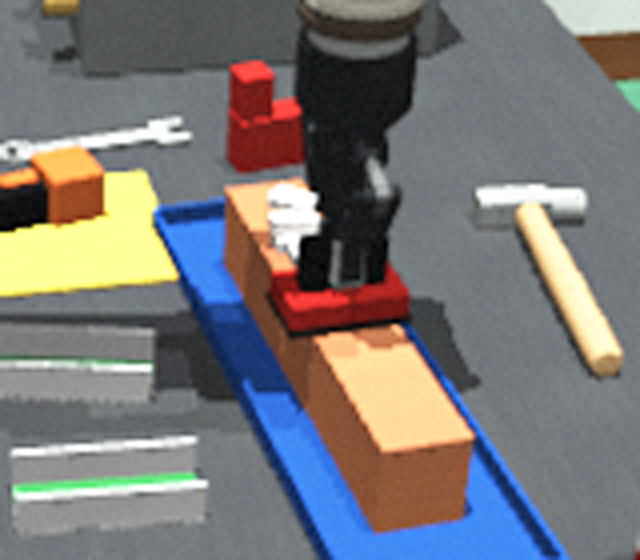

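Emit:
{"method": "servo_tool", "body": {"motion": [[-0.012, 0, 0, 0, 0, 0, 0], [-0.012, 0, 0, 0, 0, 0, 0], [-0.012, 0, 0, 0, 0, 0, 0], [-0.012, 0, 0, 0, 0, 0, 0], [-0.012, 0, 0, 0, 0, 0, 0]]}}

```text
t: 9.25
tcp_pos: [0.6057, 0.1565, 0.1107]
eef_rot: [-0.522, 0.522, -0.478, 0.477]
wrist_force: [0.6, -1.4, -1.4]
gripper_width: 0.223
```

Emit:
{"method": "servo_tool", "body": {"motion": [[-0.01, 0, 0, 0, 0, 0, 0], [-0.01, 0, 0, 0, 0, 0, 0], [-0.01, 0, 0, 0, 0, 0, 0], [-0.01, 0, 0, 0, 0, 0, 0], [-0.01, 0, 0, 0, 0, 0, 0]]}}

```text
t: 9.88
tcp_pos: [0.6008, 0.2101, 0.1107]
eef_rot: [-0.522, 0.522, -0.478, 0.477]
wrist_force: [-0.3, 0.1, -2.1]
gripper_width: 0.222
```

```bash
python3 sw.py; python3 -c "
from h import *
snap('side','s7.png')
crop('s7.png',280,150,440,290,4,'s7c.png')"
```

```text
bar x -0.0037 y 0.1041
t 9.88 tcp [0.6008 0.2101 0.1107] yaw 0.089 tilt 0.001 grip 0.222 F [-0.3  0.1 -2.1]
[[0,0,0,0.001,0.002,0,0],[0,0,0,0,0,0,0],[0,0,0,0,0,0,0],[0,0,0,0,0,0,0],[0,0,0,0,0,0,0]]
```

View pics/s7c.png

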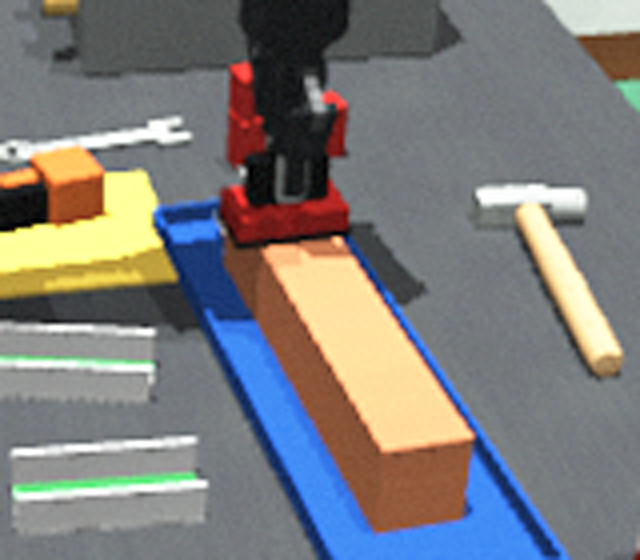

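Emit:
{"method": "servo_tool", "body": {"motion": [[-0.01, 0, 0, 0, 0, 0, 0], [-0.01, 0, 0, 0, 0, 0, 0], [-0.01, 0, 0, 0, 0, 0, 0], [-0.01, 0, 0, 0, 0, 0, 0], [-0.01, 0, 0, 0, 0, 0, 0]]}}

```text
t: 10.55
tcp_pos: [0.5958, 0.2643, 0.1107]
eef_rot: [0.522, -0.522, 0.478, -0.477]
wrist_force: [0.3, -0.8, -2.8]
gripper_width: 0.223
```

Emit:
{"method": "servo_tool", "body": {"motion": [[-0.01, 0, 0, 0, 0, 0, 0], [-0.01, 0, 0, 0, 0, 0, 0], [-0.01, 0, 0, 0, 0, 0, 0], [-0.01, 0, 0, 0, 0, 0, 0], [-0.006, 0, 0, 0, 0, 0, 0]]}}

```text
t: 11.18
tcp_pos: [0.5909, 0.314, 0.1104]
eef_rot: [0.522, -0.522, 0.478, -0.476]
wrist_force: [-0.7, -0.2, -1.2]
gripper_width: 0.228
```

Emit:
{"method": "servo_tool", "body": {"motion": [[0, -0.04, 0, 0, 0, 0, 0], [0, -0.04, 0, 0, 0, 0, 0], [0.05, 0, 0, 0, 0, 0, 0], [0.06, 0, 0, 0, 0, 0, 0], [0.06, 0, 0, 0, 0, 0, 0]]}}

```text
t: 11.8
tcp_pos: [0.6059, 0.146, 0.1919]
eef_rot: [0.524, -0.524, 0.476, -0.474]
wrist_force: [0.4, 0.0, -3.0]
gripper_width: 0.224
```

Emit:
{"method": "servo_tool", "body": {"motion": [[0.06, 0, 0, 0, 0, 0, 0], [0.06, 0, 0, 0, 0, 0, 0], [0.06, 0, 0, 0, 0, 0, 0], [0, 0, 0, 0, 0, 0, 0], [0, 0, 0, 0, 0, 0, 0]]}}

```text
t: 12.42
tcp_pos: [0.6237, -0.0424, 0.1919]
eef_rot: [0.523, -0.522, 0.477, -0.476]
wrist_force: [0.1, 0.6, -2.2]
gripper_width: 0.222
```

Run:
```python
from p import *
snap('top','t8.png');snap('side','s8.png')
crop('t8.png',130,130,390,330,3,'t8c.png')
plan([(.4244,-.337,.155,.03)],0)
```

```text
t 12.53 tcp [ 0.6238 -0.0418  0.1919] yaw 0.093 tilt 0.001 grip 0.226 F [ 0.6  0.4 -2.1]
[[0.046,0.006,-0.038,0,0.011,0,0],[0.046,0.006,-0.037,0,0.011,0,0],[0.047,0.006,-0.037,0,0.011,0,0],[0.047,0.006,-0.036,0,0.011,0,0],[0.047,0.006,-0.036,0,0.011,0,0]]
[[0.048,0.006,-0.035,0,0.011,0,0],[0,0,0,0,0,0,0],[0,0,0,0,0,0,0],[0,0,0,0,0,0,0],[0,0,0,0,0,0,0]]
```

View pics/t8c.png

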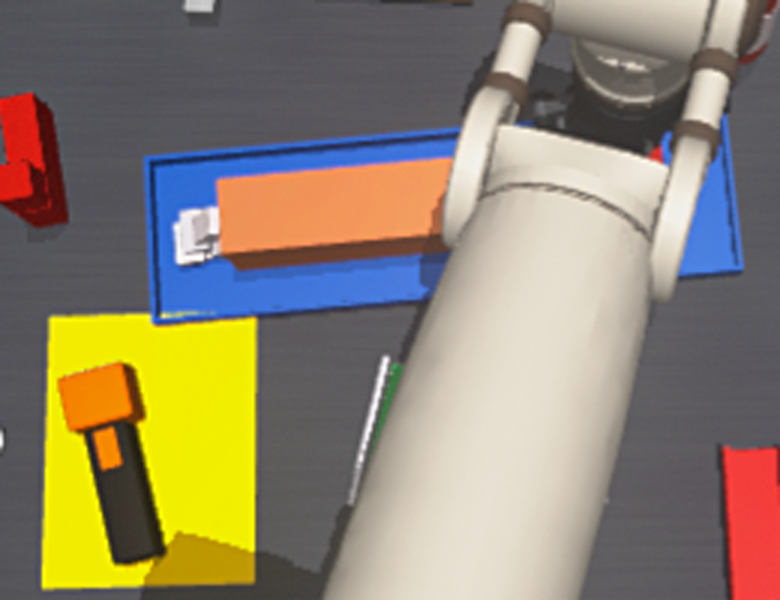

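View pics/s8.png

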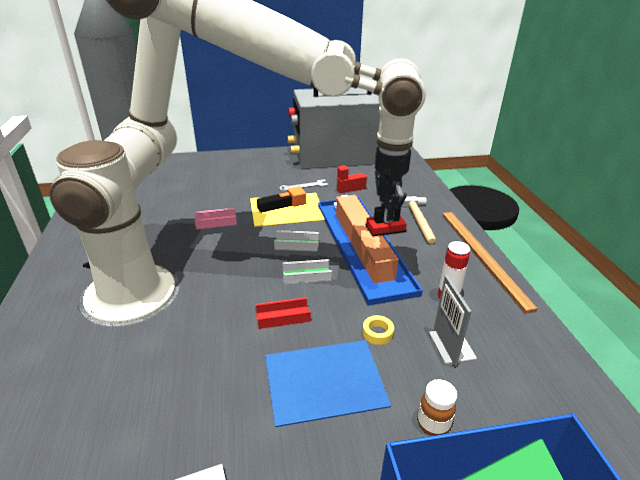

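Run:
```python
from p import *
crop('t8.png',175,180,225,225,14,'t8d.png')
crop('s8.png',315,175,375,220,12,'s8d.png')
```

```text
(no output)
```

View pics/t8d.png

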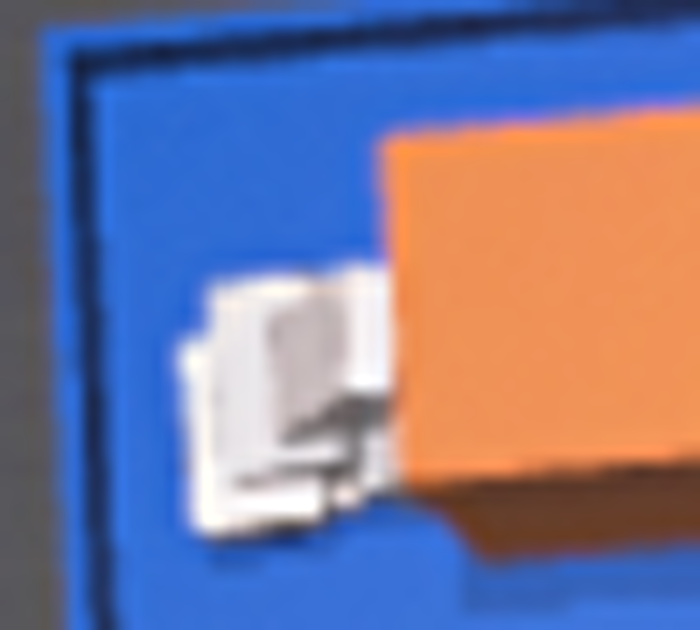

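View pics/s8d.png

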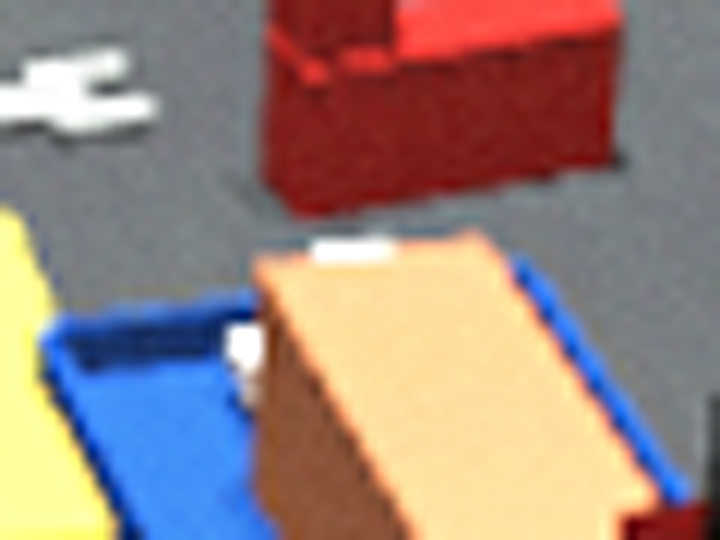

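Emit:
{"method": "servo_tool", "body": {"motion": [[0.046, 0.006, -0.038, 0, 0.011, 0, 0], [0.046, 0.006, -0.037, 0, 0.011, 0, 0], [0.047, 0.006, -0.037, 0, 0.011, 0, 0], [0.047, 0.006, -0.036, 0, 0.011, 0, 0], [0.047, 0.006, -0.036, 0, 0.011, 0, 0]]}}

```text
t: 13.15
tcp_pos: [0.4589, -0.2843, 0.1621]
eef_rot: [0.515, -0.513, 0.484, -0.487]
wrist_force: [1.3, -0.3, -2.4]
gripper_width: 0.223
```

Run:
```python
from p import *
plan([(.4244,-.337,.1,.03),(.4244,-.337,.047,.03)],0)
```

```text
t 13.15 tcp [ 0.4589 -0.2843  0.1621] yaw 0.056 tilt 0.005 grip 0.223 F [ 1.3 -0.3 -2.4]
[[0.025,0.031,-0.019,-0.002,0.013,0,0],[0.026,0.031,-0.018,-0.002,0.013,0,0],[0,0.053,0,0,0,0,0],[0,0,0,0,0,0,0],[0,0,0,0,0,0,0]]
```

Run:
```python
from p import *
def ray(n,uv):
    a=px2w(n,[uv],0.)[0]; b=px2w(n,[uv],.3)[0]; return a,(b-a)/np.linalg.norm(b-a)
def tri(t,s):
    a,d=ray('top',t);b,e=ray('side',s)
    A=np.c_[d,-e]; k=np.linalg.lstsq(A,b-a,rcond=None)[0]; p=a+k[0]*d;q=b+k[1]*e
    print(np.round((p+q)/2,4),'gap',np.round(np.linalg.norm(p-q),4))
T=lambda x,y:(175+x/14,180+y/14); S=lambda x,y:(315+x/12,175+y/12)
for nm,t in (('grey top edge',T(300,360)),('grey right',T(345,345)),('white',T(360,330)),('white left',T(275,380)),('leftmost',T(215,370))):
    print(nm); tri(t,S(352,241)); tri(t,S(352,255))
# bar far-end corners check
w=px2w('side',[S(258,262),S(485,235)],.07);print(w)
w=px2w('top',[T(385,138),T(402,480)],.07);print(w)
```

```text
grey top edge
[0.5975 0.293  0.0604] gap 0.0092
[0.5984 0.2942 0.0556] gap 0.0085
grey right
[0.5971 0.2842 0.0655] gap 0.0059
[0.5979 0.2854 0.0608] gap 0.0052
white
[0.5978 0.2814 0.0673] gap 0.0031
[0.5986 0.2826 0.0626] gap 0.0024
white left
[0.5968 0.2977 0.0574] gap 0.0131
[0.5976 0.299  0.0526] gap 0.0124
leftmost
[0.6    0.3099 0.0506] gap 0.0126
[0.6008 0.3112 0.0457] gap 0.0119
[[0.57238673 0.26984071 0.07      ]
 [0.63256889 0.27499656 0.07      ]]
[[0.62878969 0.27782838 0.07      ]
 [0.56976643 0.27286045 0.07      ]]
```

```bash
cat > b.py <<'E'
from p import *
c=np.array([.6136,.1067]);u=np.array([np.cos(.087),np.sin(.087)]);v=np.array([-u[1],u[0]])
def B(x,y): return c+x*u+y*v
def now():
    p=np.array(arm.observe()['tcp_pos']);d=p[:2]-c; print('bar x %.4f y %.4f'%(d@u,d@v))
E
python3 - <<'E'
from b import *
a=B(-.087,.203);print(a)
plan([(*a,.185,.087)],0)
E
```

```text
[0.50929031 0.30137278]
t 13.15 tcp [ 0.4589 -0.2843  0.1621] yaw 0.056 tilt 0.005 grip 0.223 F [ 1.3 -0.3 -2.4]
[[-0.058,-0.002,0.008,0,-0.003,0,0],[-0.058,-0.002,0.009,0,-0.003,0,0],[-0.058,-0.002,0.009,0,-0.003,0,0],[-0.058,-0.002,0.009,0,-0.003,0,0],[-0.058,-0.002,0.009,0,-0.003,0,0]]
[[-0.058,-0.002,0.009,0,-0.003,0,0],[-0.058,-0.002,0.009,0,-0.003,0,0],[-0.058,-0.002,0.01,0,-0.003,0,0],[-0.058,-0.002,0.01,0,-0.003,0,0],[-0.058,-0.002,0.01,0,-0.003,0,0]]
```

Emit:
{"method": "servo_tool", "body": {"motion": [[-0.058, -0.003, 0.008, 0, -0.003, 0, 0], [-0.058, -0.003, 0.009, 0, -0.003, 0, 0], [-0.058, -0.003, 0.009, 0, -0.003, 0, 0], [-0.058, -0.002, 0.009, 0, -0.003, 0, 0], [-0.058, -0.002, 0.009, 0, -0.003, 0, 0]]}}

```text
t: 13.78
tcp_pos: [0.4857, 0.0078, 0.1763]
eef_rot: [0.515, -0.512, 0.483, -0.489]
wrist_force: [1.4, 0.4, -1.6]
gripper_width: 0.227
```

Emit:
{"method": "servo_tool", "body": {"motion": [[-0.058, -0.002, 0.009, 0, -0.003, 0, 0], [-0.058, -0.002, 0.009, 0, -0.003, 0, 0], [-0.058, -0.002, 0.01, 0, -0.003, 0, 0], [-0.05, -0.002, 0.01, 0, -0.003, 0, 0], [-0.01, 0, 0, 0, 0, 0, 0]]}}

```text
t: 14.4
tcp_pos: [0.5057, 0.2621, 0.1862]
eef_rot: [0.523, -0.517, 0.475, -0.483]
wrist_force: [-0.5, -0.2, -1.9]
gripper_width: 0.226
```

Run:
```python
from b import *
a=B(-.087,.203);now()
plan([(*a,.13,.087),(*a,.076,.087)],0)
```

```text
bar x -0.0940 y 0.1641
t 14.40 tcp [0.5057 0.2621 0.1862] yaw 0.082 tilt 0.014 grip 0.226 F [-0.5 -0.2 -1.9]
[[-0.019,0.028,0.003,-0.007,-0.002,0.001,0],[-0.019,0.028,0.003,-0.007,-0.002,0.001,0],[0,0.054,0,0,0,0,0],[0,0,0,0,0,0,0],[0,0,0,0,0,0,0]]
```

Emit:
{"method": "servo_tool", "body": {"motion": [[-0.019, 0.02, 0.003, -0.007, -0.002, 0, 0], [-0.019, 0.02, 0.003, -0.007, -0.002, 0, 0], [0, 0.02, 0, 0, 0, 0, 0], [0, 0.01, 0, 0, 0, 0, 0], [0, 0, 0, 0, 0, 0, 0]]}}

```text
t: 15.02
tcp_pos: [0.5061, 0.3041, 0.1149]
eef_rot: [-0.522, 0.524, -0.475, 0.477]
wrist_force: [0.0, 0.1, -1.9]
gripper_width: 0.225
```

Run:
```python
from b import *
a=B(-.087,.203);now()
plan([(*a,.076,.087)],0)
snap('top','t9.png');snap('side','s9.png')
crop('t9.png',130,150,290,270,5,'t9c.png')
crop('s9.png',240,130,400,250,5,'s9c.png')
```

```text
bar x -0.0899 y 0.2060
t 15.03 tcp [0.5061 0.3041 0.1149] yaw 0.094 tilt 0.003 grip 0.225 F [ 0.   0.1 -1.9]
[[0.003,0.039,0.003,0,0.007,0.003,0],[0,0,0,0,0,0,0],[0,0,0,0,0,0,0],[0,0,0,0,0,0,0],[0,0,0,0,0,0,0]]
```

View pics/t9c.png

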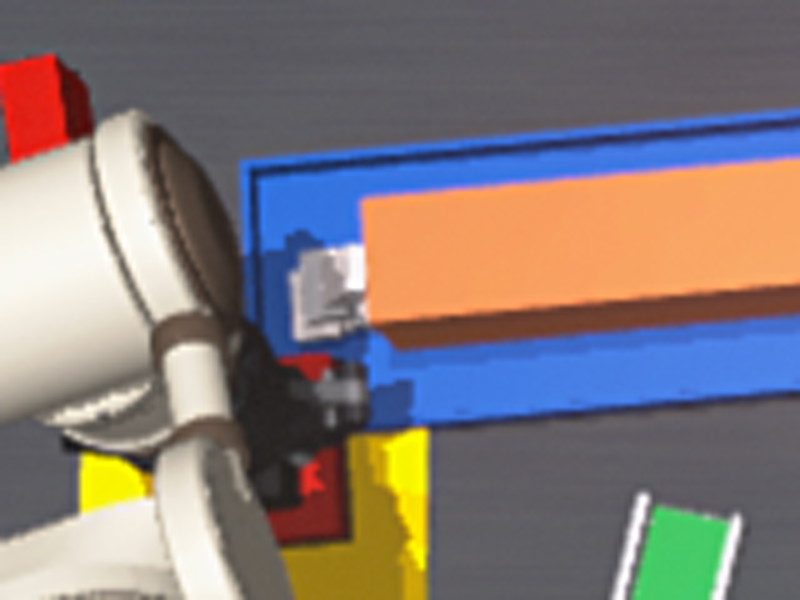

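View pics/s9c.png

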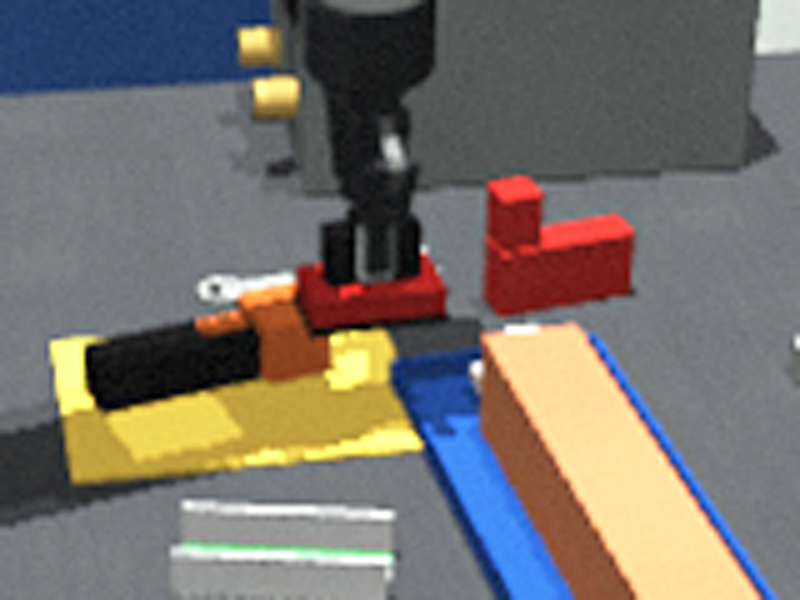

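Emit:
{"method": "servo_tool", "body": {"motion": [[0.005, 0, 0.014, 0, 0.007, 0, 0], [0, 0.012, 0, 0, 0, 0, 0], [0, 0.012, 0, 0, 0, 0, 0], [0, 0.01, 0, 0, 0, 0, 0], [0, 0, 0, 0, 0, 0, 0]]}}

```text
t: 15.75
tcp_pos: [0.5237, 0.2999, 0.0811]
eef_rot: [0.521, -0.52, 0.477, -0.48]
wrist_force: [-1.1, 0.4, -2.1]
gripper_width: 0.226
```

Run:
```python
from b import *
a=B(.0,.202);now()
plan([(*a,.076,.087)],0,vmax=.01)
```

```text
bar x -0.0727 y 0.2002
t 15.75 tcp [0.5237 0.2999 0.0811] yaw 0.085 tilt 0.004 grip 0.226 F [-1.1  0.4 -2.1]
[[0,0.001,0.009,0,0,0,0],[0,0.001,0.009,0,0,0,0],[0,0.001,0.009,0,0,0,0],[0,0.001,0.009,0,0,0,0],[0,0.001,0.009,0,0,0,0]]
[[0,0.001,0.009,0,0,0,0],[0,0.001,0.009,0,0,0,0],[0,0.001,0.009,0,0,0,0],[0,0,0,0,0,0,0],[0,0,0,0,0,0,0]]
```

Underside is at about 0.041; I lower it slightly and sweep in +x'.

Emit:
{"method": "servo_tool", "body": {"motion": [[0, 0.004, 0.006, 0, 0, 0, 0], [0, 0.003, 0.008, 0, 0, 0, 0], [0, 0, 0.008, 0, 0, 0, 0], [0, 0, 0.008, 0, 0, 0, 0], [0, 0, 0.008, 0, 0, 0, 0]]}}

```text
t: 16.38
tcp_pos: [0.5646, 0.3037, 0.0745]
eef_rot: [0.522, -0.52, 0.477, -0.48]
wrist_force: [-0.4, -0.4, -1.2]
gripper_width: 0.221
```

Emit:
{"method": "servo_tool", "body": {"motion": [[0, 0, 0.008, 0, 0, 0, 0], [0, 0, 0.008, 0, 0, 0, 0], [0, 0, 0.008, 0, 0, 0, 0], [0, 0, 0.008, 0, 0, 0, 0], [0, 0, 0.006, 0, 0, 0, 0]]}}

```text
t: 17.0
tcp_pos: [0.6083, 0.3065, 0.0794]
eef_rot: [0.523, -0.519, 0.475, -0.482]
wrist_force: [-0.5, 0.1, -2.6]
gripper_width: 0.226
```

Run:
```python
from b import *
a=B(.0,.202);now()
plan([(*a,.076,.087)],0,vmax=.01)
snap('top','t10.png');snap('side','s10.png')
crop('t10.png',130,150,290,270,5,'t10c.png')
crop('s10.png',280,130,440,250,5,'s10c.png')
```

```text
bar x 0.0120 y 0.1995
t 17.00 tcp [0.6083 0.3065 0.0794] yaw 0.085 tilt 0.012 grip 0.226 F [-0.5  0.1 -2.6]
[[-0.001,0.002,-0.006,-0.006,-0.001,0.002,0],[-0.001,0.002,-0.006,-0.006,-0.001,0.002,0],[0,0,0,0,0,0,0],[0,0,0,0,0,0,0],[0,0,0,0,0,0,0]]
```

View pics/t10c.png

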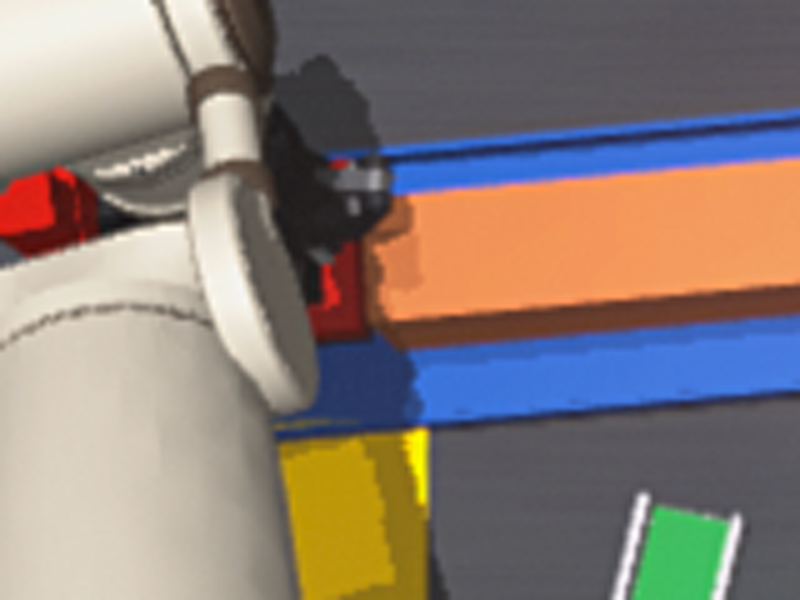

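View pics/s10c.png

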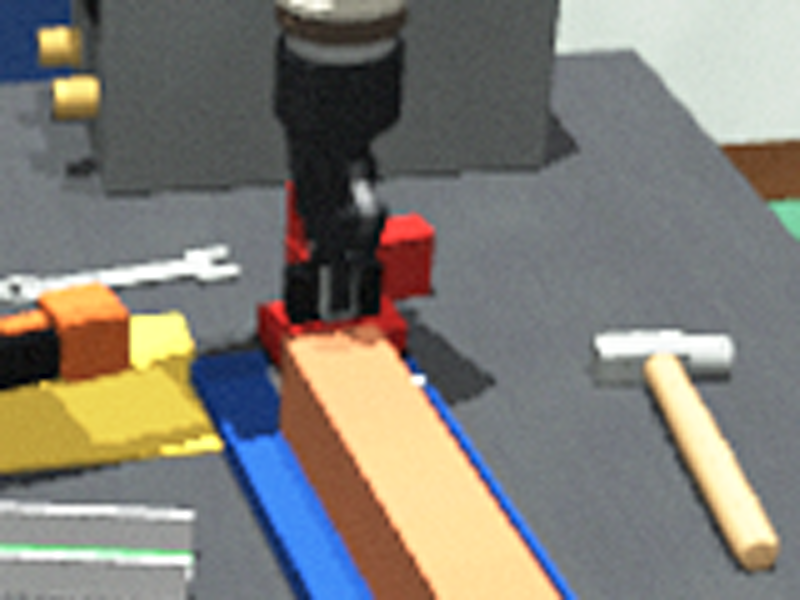

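Emit:
{"method": "servo_tool", "body": {"motion": [[0, -0.04, 0, 0, 0, 0, 0], [0, -0.05, 0, 0, 0, 0, 0], [0, -0.03, -0.02, 0, 0, 0, 0], [0.04, 0, -0.04, 0, 0, 0, 0], [0.05, 0, -0.04, 0, 0, 0, 0]]}}

```text
t: 17.73
tcp_pos: [0.5125, 0.2088, 0.2003]
eef_rot: [0.523, -0.52, 0.474, -0.48]
wrist_force: [1.0, -1.3, -1.9]
gripper_width: 0.222
```

Emit:
{"method": "servo_tool", "body": {"motion": [[0.06, 0, -0.015, 0, 0.01, 0, 0], [0.06, 0, -0.015, 0, 0.01, 0, 0], [0.06, 0, -0.01, 0, 0.01, 0, 0], [0.06, 0, -0.01, 0, 0.01, 0, 0], [0.06, 0, 0, 0, 0, 0, 0]]}}

```text
t: 18.35
tcp_pos: [0.478, -0.1002, 0.2003]
eef_rot: [0.515, -0.511, 0.483, -0.489]
wrist_force: [0.6, 0.7, -2.1]
gripper_width: 0.221
```

Run:
```python
from b import *
plan([(.4244,-.337,.1,.03)],0)
snap('top','t11.png');snap('side','s11.png')
crop('t11.png',165,150,245,210,10,'t11c.png')
crop('s11.png',300,160,400,230,8,'s11c.png')
```

```text
t 18.35 tcp [ 0.478  -0.1002  0.2003] yaw 0.054 tilt 0.010 grip 0.221 F [ 0.6  0.7 -2.1]
[[0.047,0.02,-0.013,-0.002,0.005,0.001,0],[0.047,0.02,-0.013,-0.002,0.005,0.001,0],[0.047,0.02,-0.013,-0.002,0.005,0.001,0],[0.047,0.02,-0.013,-0.002,0.005,0.001,0],[0.047,0.02,-0.012,-0.002,0.005,0.001,0]]
```

View pics/t11c.png

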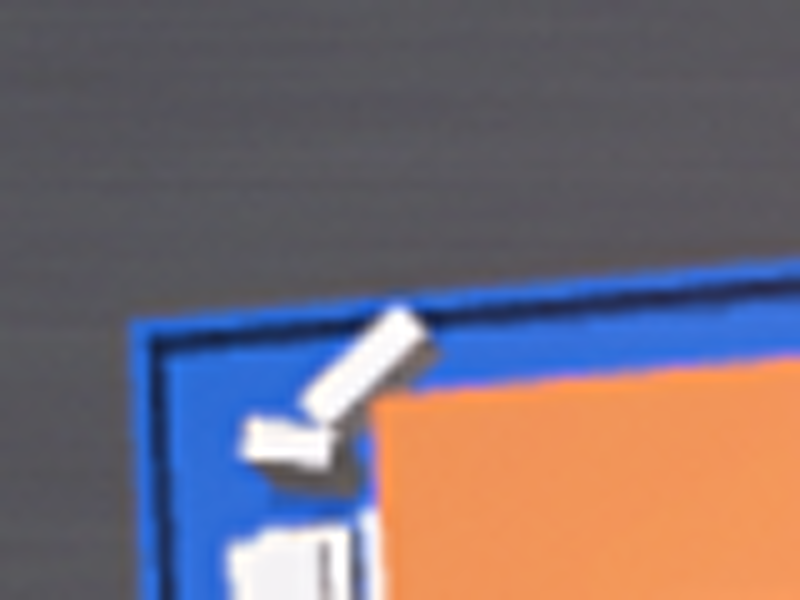

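View pics/s11c.png

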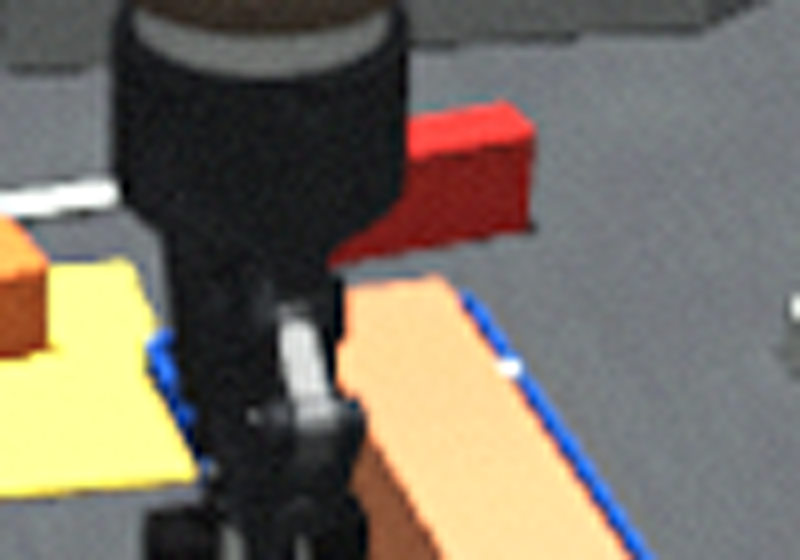

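Emit:
{"method": "servo_tool", "body": {"motion": [[0.047, 0.01, -0.013, 0, 0.005, 0, 0], [0.047, 0.01, -0.013, 0, 0.005, 0, 0], [0.047, 0.02, -0.013, 0, 0.005, 0, 0], [0.047, 0.02, -0.013, 0, 0.005, 0, 0], [0.035, 0.02, -0.01, 0, 0.005, 0, 0]]}}

```text
t: 19.08
tcp_pos: [0.4268, -0.332, 0.1205]
eef_rot: [0.509, -0.504, 0.488, -0.498]
wrist_force: [-0.0, -0.5, -2.1]
gripper_width: 0.221
```

Run:
```python
from b import *
plan([(.4244,-.337,.049,.03)],0,vmax=.025)
```

```text
t 19.07 tcp [ 0.4268 -0.332   0.1205] yaw 0.026 tilt 0.016 grip 0.221 F [-0.  -0.5 -2.1]
[[0.002,0.024,-0.001,-0.005,-0.001,0.002,0],[0.002,0.024,-0.001,-0.005,-0.001,0.002,0],[0.002,0.024,-0.001,-0.005,-0.001,0.002,0],[0,0,0,0,0,0,0],[0,0,0,0,0,0,0]]
```

Emit:
{"method": "servo_tool", "body": {"motion": [[0, 0.022, -0.001, -0.005, 0, 0, 0], [0, 0.022, -0.001, -0.005, 0, 0, 0], [0, 0.015, 0, -0.005, 0, 0, 0], [0, 0.006, 0, 0, 0, 0, 0], [0, 0, 0, 0, 0, 0, 0]]}}

```text
t: 19.7
tcp_pos: [0.4249, -0.3314, 0.0518]
eef_rot: [-0.505, 0.507, -0.494, 0.494]
wrist_force: [0.2, 1.0, -1.8]
gripper_width: 0.222
```

Run:
```python
from b import *
plan([(.4244,-.337,.0445,.03)],0,vmax=.025)
```

```text
t 19.70 tcp [ 0.4249 -0.3314  0.0518] yaw 0.024 tilt 0.003 grip 0.222 F [ 0.2  1.  -1.8]
[[0.006,0.007,-0.001,0.002,-0.006,0.002,0],[0,0,0,0,0,0,0],[0,0,0,0,0,0,0],[0,0,0,0,0,0,0],[0,0,0,0,0,0,0]]
```

Emit:
{"method": "servo_tool", "body": {"motion": [[0, 0.003, 0, 0, 0, 0, 0], [0, 0.003, 0, 0, 0, 0, 0], [0, 0.002, 0, 0, 0, 0, 0], [0, 0, 0, 0, 0, 0, 0], [0, 0, 0, 0, 0, 0, 0]]}}

```text
t: 20.32
tcp_pos: [0.4263, -0.3326, 0.0455]
eef_rot: [-0.505, 0.507, -0.492, 0.495]
wrist_force: [-0.1, 0.1, -2.5]
gripper_width: 0.225
```

Emit:
{"method": "servo_tool", "body": {"motion": [[0, 0.002, 0, 0, 0, 0, 0], [0, 0.001, 0, 0, 0, 0, 0], [0, 0, 0, 0, 0, 0, 0.3], [0, 0, 0, 0, 0, 0, 0.6], [0, 0, 0, 0, 0, 0, 1]]}}

```text
t: 20.95
tcp_pos: [0.4271, -0.3339, 0.0454]
eef_rot: [-0.505, 0.508, -0.492, 0.496]
wrist_force: [-0.3, 0.6, -0.9]
gripper_width: 0.716
```

Emit:
{"method": "servo_tool", "body": {"motion": [[0, 0, 0, 0, 0, 0, 1], [0, -0.02, 0, 0, 0, 0, 1], [0, -0.05, 0, 0, 0, 0, 1], [-0.02, -0.05, -0.01, 0, 0, 0, 1], [-0.05, -0.01, -0.01, 0, 0, 0, 1]]}}

```text
t: 21.58
tcp_pos: [0.4047, -0.264, 0.178]
eef_rot: [-0.504, 0.507, -0.493, 0.496]
wrist_force: [0.3, 1.2, -0.6]
gripper_width: 1.003
```

Run:
```python
from b import *
s=snap('side','s12.png');snap('top','t12.png')
crop('t12.png',165,150,345,310,4.5,'t12c.png')
plan([(.437,-.0042,.12,-.032)],1)
```

```text
t 21.68 tcp [ 0.4029 -0.2588  0.1749] yaw 0.026 tilt 0.004 grip 1.000 F [ 0.6 -0.2 -0.5]
[[-0.051,0.011,0.008,0.001,0.012,0,1],[-0.051,0.011,0.008,0.001,0.012,0,1],[-0.051,0.011,0.007,0.001,0.012,0,1],[-0.051,0.011,0.006,0.001,0.012,0,1],[-0.051,0.011,0.006,0.001,0.012,0,1]]
```

View pics/s12.png

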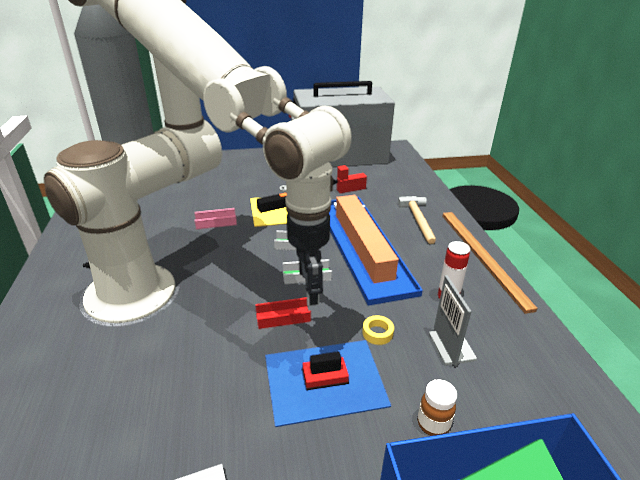

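View pics/t12c.png

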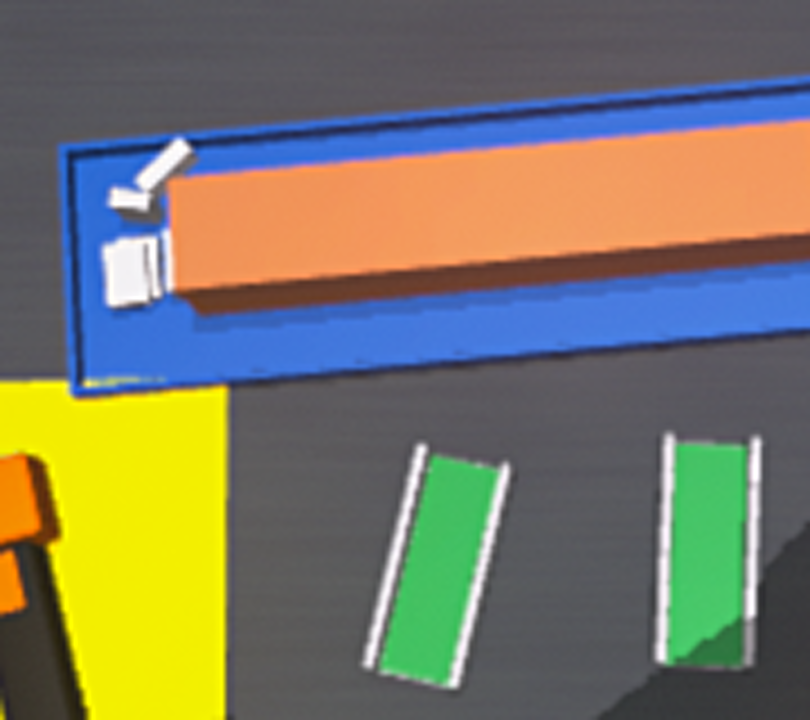

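Run:
```python
from m import *
o=np.array([165,150])
rep('chR',[(664,434),(761,437),(752,666),(655,664)],o,4.5,.03)
rep('chL',[(416,444),(510,463),(458,690),(363,670)],o,4.5,.03)
```

```text
chR c [ 0.4375 -0.0038  0.03  ]
    [[0.4989, 0.0192], [0.497, -0.032], [0.3764, -0.0265], [0.3776, 0.024]]
   sides 0.0513 0.1207 0.0505 0.1214 ang01 -1.607 ang03 -0.039
chL c [0.4293 0.1386 0.03  ]
    [[0.4941, 0.1507], [0.4837, 0.1007], [0.3644, 0.1266], [0.3749, 0.1764]]
   sides 0.0511 0.1221 0.0509 0.122 ang01 -1.776 ang03 -0.212
```

Emit:
{"method": "servo_tool", "body": {"motion": [[-0.051, 0.01, 0.008, 0, 0.012, 0, 1], [-0.051, 0.01, 0.008, 0, 0.012, 0, 1], [-0.051, 0.01, 0.007, 0, 0.012, 0, 1], [-0.051, 0.01, 0.006, 0, 0.012, 0, 1], [-0.04, 0.01, 0.004, 0, 0.012, 0, 1]]}}

```text
t: 22.3
tcp_pos: [0.4376, -0.012, 0.1235]
eef_rot: [-0.489, 0.49, -0.509, 0.512]
wrist_force: [1.1, -0.6, 0.2]
gripper_width: 1.001
```

Run:
```python
from b import *
plan([(.437,-.0035,.06,-.036)],1)
```

```text
t 22.30 tcp [ 0.4376 -0.012   0.1235] yaw -0.042 tilt 0.004 grip 1.001 F [ 1.1 -0.6  0.2]
[[-0.004,0.032,0,0,-0.003,0.002,1],[-0.004,0.032,0,0,-0.003,0.002,1],[0,0,0,0,0,0,1],[0,0,0,0,0,0,1],[0,0,0,0,0,0,1]]
```

Emit:
{"method": "servo_tool", "body": {"motion": [[-0.004, 0.015, 0, 0, 0, 0, 1], [-0.002, 0.025, 0, 0, 0, 0, 1], [0, 0.02, 0, 0, 0, 0, 1], [0, 0.01, 0, 0, 0, 0, 1], [0, 0, 0, 0, 0, 0, 1]]}}

```text
t: 22.92
tcp_pos: [0.4375, -0.0067, 0.0488]
eef_rot: [-0.489, 0.492, -0.509, 0.51]
wrist_force: [0.2, 0.5, -1.0]
gripper_width: 0.997
```

Run:
```python
from b import *
plan([(.437,-.0038,.016,-.038)],1)
```

```text
t 22.93 tcp [ 0.4375 -0.0067  0.0488] yaw -0.038 tilt 0.005 grip 0.997 F [ 0.2  0.5 -1. ]
[[-0.003,0.033,-0.001,0.002,0,0.005,1],[0,0,0,0,0,0,1],[0,0,0,0,0,0,1],[0,0,0,0,0,0,1],[0,0,0,0,0,0,1]]
```

Emit:
{"method": "servo_tool", "body": {"motion": [[-0.003, 0.012, 0, 0, 0, 0, 1], [0, 0.012, 0, 0, 0, 0, 1], [0, 0.006, 0, 0, 0, 0, 1], [0, 0.001, 0, 0, 0, 0, 1], [0, 0, 0, 0, 0, 0, 1]]}}

```text
t: 23.55
tcp_pos: [0.439, -0.0046, 0.0169]
eef_rot: [-0.489, 0.491, -0.508, 0.511]
wrist_force: [0.9, 0.7, -0.3]
gripper_width: 0.997
```

Run:
```python
from b import *
plan([(.437,-.0038,.016,-.038)],1)
snap('side','s13.png'); crop('s13.png',250,190,370,310,5,'s13c.png')
```

```text
t 23.55 tcp [ 0.439  -0.0046  0.0169] yaw -0.039 tilt 0.006 grip 0.997 F [ 0.9  0.7 -0.3]
[[-0.001,0.001,-0.002,-0.001,-0.001,0.006,1],[0,0,0,0,0,0,1],[0,0,0,0,0,0,1],[0,0,0,0,0,0,1],[0,0,0,0,0,0,1]]
```

View pics/s13c.png

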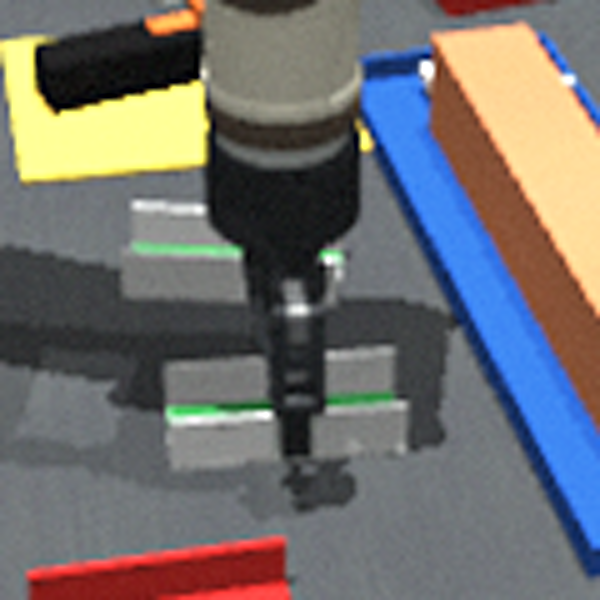

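Emit:
{"method": "servo_tool", "body": {"motion": [[-0.001, 0.001, -0.002, 0, 0, 0.005, 0.8], [0, 0, 0, 0, 0, 0, 0.4], [0, 0, 0, 0, 0, 0, 0.3], [0, 0, 0, 0, 0, 0, 0.3], [0, 0, 0, 0, 0, 0, 0.3]], "newtons": 40}}

```text
t: 24.22
tcp_pos: [0.4377, -0.0037, 0.0167]
eef_rot: [-0.491, 0.49, -0.509, 0.511]
wrist_force: [0.4, 0.4, -0.7]
gripper_width: 0.577
```

Emit:
{"method": "servo_tool", "body": {"motion": [[0, 0, 0, 0, 0, 0, 0.3], [0, -0.01, 0, 0, 0, 0, 0.3], [0, -0.04, 0, 0, 0, 0, 0.3], [0, -0.05, 0, 0, 0, 0, 0.3], [0, -0.02, 0, 0, 0, 0, 0.3]]}}

```text
t: 24.85
tcp_pos: [0.4346, -0.0027, 0.1391]
eef_rot: [0.49, -0.491, 0.511, -0.508]
wrist_force: [0.1, 0.5, -2.0]
gripper_width: 0.575
```

Run:
```python
from b import *
a=B(0,-.08);print(a)
plan([(*a,.145,.087)],.3)
snap('side','s14.png'); crop('s14.png',220,150,400,310,4,'s14c.png')
```

```text
[0.62055122 0.02700257]
t 24.85 tcp [ 0.4346 -0.0027  0.1391] yaw -0.039 tilt 0.004 grip 0.575 F [ 0.1  0.5 -2. ]
[[-0.009,-0.002,0.046,0.001,-0.031,0,0.3],[-0.008,-0.002,0.046,0.001,-0.031,0,0.3],[-0.006,-0.002,0.047,0.001,-0.031,0,0.3],[-0.005,-0.002,0.047,0.001,-0.031,0,0.3],[0,0,0,0,0,0,0.3]]
```

View pics/s14c.png

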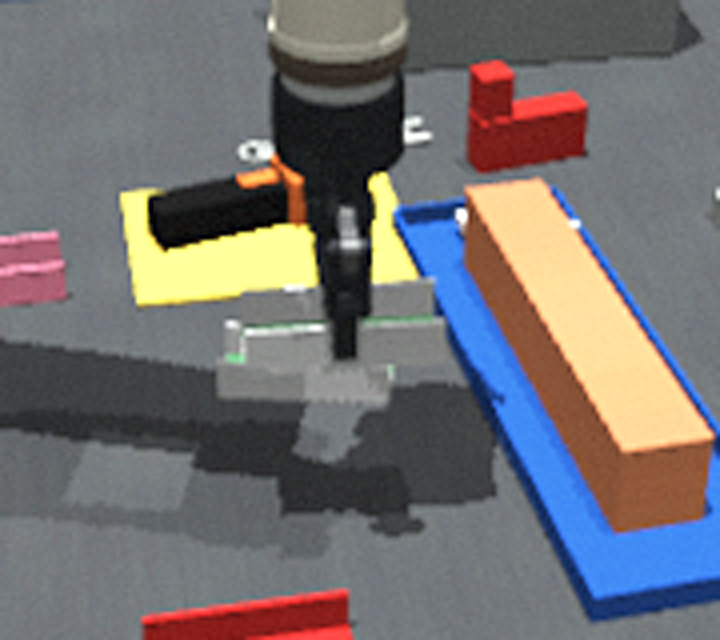

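Emit:
{"method": "servo_tool", "body": {"motion": [[-0.009, -0.002, 0.046, 0, -0.031, 0, 0.3], [-0.008, -0.002, 0.046, 0, -0.031, 0, 0.3], [-0.006, -0.002, 0.047, 0, -0.031, 0, 0.3], [-0.005, 0, 0.035, 0, -0.031, 0, 0.3], [0, 0, 0.006, 0, 0, 0, 0.3]]}}

```text
t: 25.52
tcp_pos: [0.6171, 0.0282, 0.1431]
eef_rot: [-0.52, 0.523, -0.479, 0.475]
wrist_force: [-0.7, 0.0, -2.0]
gripper_width: 0.576
```

Run:
```python
from b import *
a=B(0,-.08);now()
plan([(*a,.093,.087)],.3,vmax=.02)
```

```text
bar x -0.0034 y -0.0785
t 25.52 tcp [0.6171 0.0282 0.1431] yaw 0.089 tilt 0.006 grip 0.576 F [-0.7  0.  -2. ]
[[0.001,0.017,0.001,0.002,0.001,-0.001,0.3],[0.001,0.017,0.001,0.002,0.001,-0.001,0.3],[0.001,0.017,0.001,0.002,0.001,-0.001,0.3],[0,0,0,0,0,0,0.3],[0,0,0,0,0,0,0.3]]
```

Emit:
{"method": "servo_tool", "body": {"motion": [[0, 0.016, 0.002, 0.002, 0, 0, 0.3], [0, 0.016, 0.001, 0.002, 0, 0, 0.3], [0, 0.012, 0, 0, 0, 0, 0.3], [0, 0.004, 0, 0, 0, 0, 0.3], [0, 0, 0, 0, 0, 0, 0.3]]}}

```text
t: 26.15
tcp_pos: [0.6151, 0.0284, 0.0887]
eef_rot: [-0.52, 0.523, -0.481, 0.475]
wrist_force: [-0.4, -0.4, -1.4]
gripper_width: 0.577
```

Run:
```python
from b import *
a=B(0,-.08);now()
plan([(*a,.087,.087)],.3,vmax=.02)
snap('side','s15.png'); crop('s15.png',290,150,430,300,4,'s15c.png')
```

```text
bar x -0.0053 y -0.0781
t 26.15 tcp [0.6151 0.0284 0.0887] yaw 0.087 tilt 0.010 grip 0.577 F [-0.4 -0.4 -1.4]
[[0.002,0.002,0.005,0.01,0,-0.003,0.3],[0,0,0,0,0,0,0.3],[0,0,0,0,0,0,0.3],[0,0,0,0,0,0,0.3],[0,0,0,0,0,0,0.3]]
```

View pics/s15c.png

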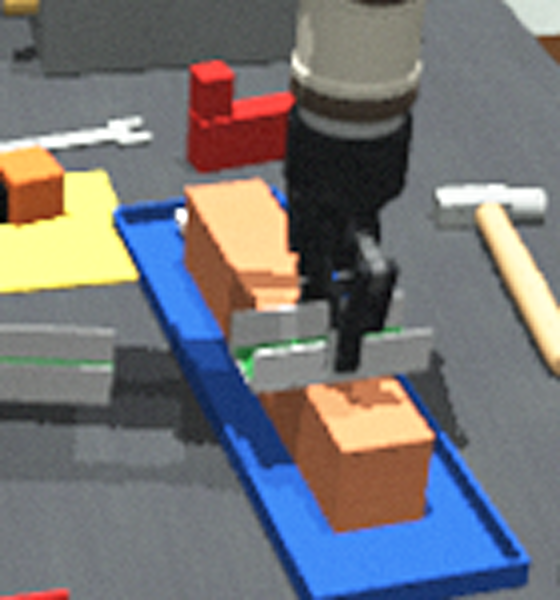

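Emit:
{"method": "servo_tool", "body": {"motion": [[0, 0.001, 0.003, 0.01, 0, 0, 0.3], [0, 0.001, 0.002, 0, 0, 0, 0.3], [0, 0.001, 0, 0, 0, 0, 0.3], [0, 0, 0, 0, 0, 0, 0.3], [0, 0, 0, 0, 0, 0, 0.3]]}}

```text
t: 26.82
tcp_pos: [0.6219, 0.0287, 0.0877]
eef_rot: [0.523, -0.52, 0.477, -0.478]
wrist_force: [0.3, -0.1, -1.6]
gripper_width: 0.577
```

Run:
```python
from b import *
a=B(0,-.08);now()
plan([(*a,.087,.087)],.3,vmax=.02)
```

```text
bar x 0.0015 y -0.0784
t 26.82 tcp [0.6219 0.0287 0.0877] yaw 0.087 tilt 0.005 grip 0.577 F [ 0.3 -0.1 -1.6]
[[0.002,0.001,-0.002,-0.005,0,-0.002,0.3],[0,0,0,0,0,0,0.3],[0,0,0,0,0,0,0.3],[0,0,0,0,0,0,0.3],[0,0,0,0,0,0,0.3]]
```

Down a last millimetre or two, then release.

Emit:
{"method": "servo_tool", "body": {"motion": [[0, 0.001, 0, 0, 0, 0, 0.3], [0, 0.001, 0, 0, 0, 0, 0.3], [0, 0, 0, 0, 0, 0, 0.62], [0, 0, 0, 0, 0, 0, 0.75], [0, 0, 0, 0, 0, 0, 1]]}}

```text
t: 27.45
tcp_pos: [0.6228, 0.0286, 0.0874]
eef_rot: [0.524, -0.519, 0.476, -0.479]
wrist_force: [0.3, 0.9, -0.4]
gripper_width: 0.936
```

Emit:
{"method": "servo_tool", "body": {"motion": [[0, 0, 0, 0, 0, 0, 1], [0, -0.02, 0, 0, 0, 0, 1], [0, -0.04, 0, 0, 0, 0, 1], [0, -0.05, 0, 0, 0, 0, 1], [-0.04, -0.02, -0.04, 0, 0.04, 0, 1]]}}

```text
t: 28.08
tcp_pos: [0.5795, 0.0633, 0.2239]
eef_rot: [0.513, -0.508, 0.488, -0.491]
wrist_force: [-0.1, 1.6, -0.1]
gripper_width: 1.006
```

Run:
```python
from b import *
snap('top','t16.png'); crop('t16.png',165,150,385,310,3.6,'t16c.png')
snap('side','s16.png'); crop('s16.png',260,150,440,310,4,'s16c.png')
plan([(.4293,.1386,.08,-.21)],1)
```

```text
t 28.18 tcp [0.5753 0.0676 0.2229] yaw 0.050 tilt 0.005 grip 1.002 F [0.5 0.6 0.4]
[[-0.019,0.036,-0.036,-0.001,0.065,-0.001,1],[-0.017,0.036,-0.037,-0.001,0.065,-0.001,1],[-0.015,0.036,-0.038,-0.001,0.065,-0.001,1],[-0.012,0.036,-0.039,-0.001,0.065,-0.001,1],[0,0,0,0,0,0,1]]
```

View pics/s16c.png

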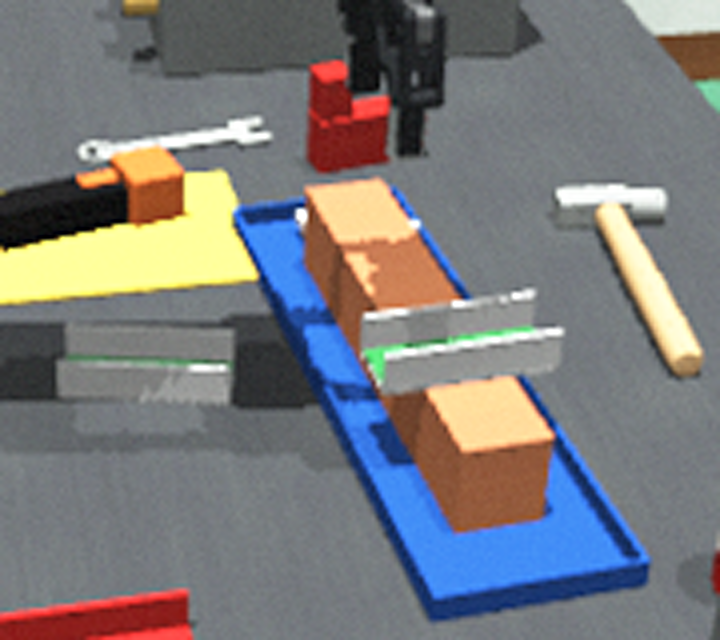

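View pics/t16c.png

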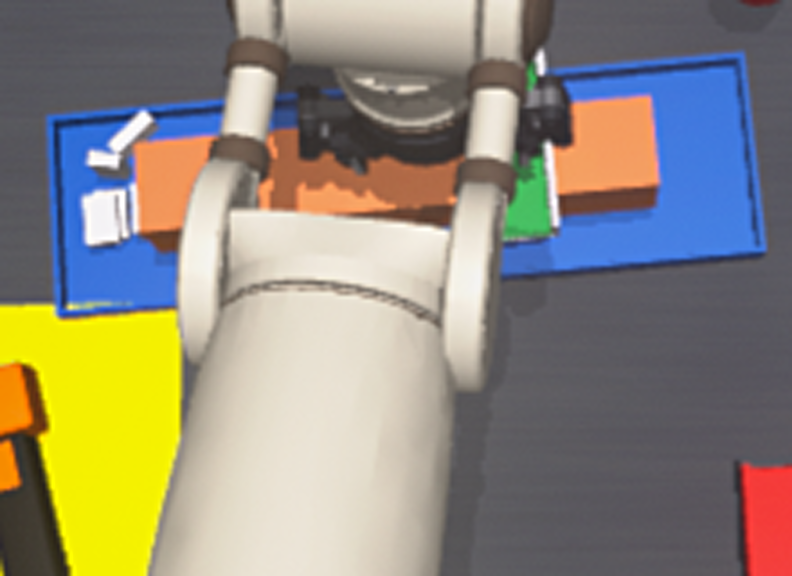

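First channel lies level across the bar. On to the second.

Emit:
{"method": "servo_tool", "body": {"motion": [[-0.019, 0.03, -0.036, 0, 0.065, 0, 1], [-0.017, 0.03, -0.037, 0, 0.065, 0, 1], [-0.015, 0.03, -0.038, 0, 0.065, 0, 1], [-0.01, 0.02, -0.034, 0, 0.06, 0, 1], [0, 0.01, -0.004, 0, 0, 0, 1]]}}

```text
t: 28.8
tcp_pos: [0.4301, 0.1378, 0.1054]
eef_rot: [-0.449, 0.439, -0.547, 0.553]
wrist_force: [0.5, -0.7, -0.0]
gripper_width: 0.997
```

Run:
```python
from b import *
plan([(.4293,.1386,.05,-.21)],1)
```

```text
t 28.80 tcp [0.4301 0.1378 0.1054] yaw -0.213 tilt 0.017 grip 0.997 F [ 0.5 -0.7 -0. ]
[[0,0.055,-0.002,-0.016,-0.003,-0.006,1],[0,0,0,0,0,0,1],[0,0,0,0,0,0,1],[0,0,0,0,0,0,1],[0,0,0,0,0,0,1]]
```

Emit:
{"method": "servo_tool", "body": {"motion": [[0, 0.02, 0, -0.01, 0, -0.003, 1], [0, 0.025, 0, -0.006, 0, -0.003, 1], [0, 0.022, 0, 0, 0, 0, 1], [0, 0.008, 0, 0, 0, 0, 1], [0, 0, 0, 0, 0, 0, 1]]}}

```text
t: 29.42
tcp_pos: [0.4392, 0.1362, 0.0333]
eef_rot: [-0.448, 0.441, -0.547, 0.553]
wrist_force: [-0.2, 0.9, -0.2]
gripper_width: 1.004
```

Run:
```python
from b import *
plan([(.4293,.1386,.016,-.21)],1)
```

```text
t 29.43 tcp [0.4392 0.1362 0.0333] yaw -0.210 tilt 0.012 grip 1.004 F [-0.2  0.9 -0.2]
[[0,0.017,-0.01,-0.012,0,-0.002,1],[0,0,0,0,0,0,1],[0,0,0,0,0,0,1],[0,0,0,0,0,0,1],[0,0,0,0,0,0,1]]
```

Emit:
{"method": "servo_tool", "body": {"motion": [[0, 0.004, -0.006, -0.01, 0, 0, 1], [0, 0.006, -0.003, 0, 0, 0, 1], [0, 0.004, -0.001, 0, 0, 0, 1], [0, 0.002, 0, 0, 0, 0, 1], [0, 0, 0, 0, 0, 0, 1]]}}

```text
t: 30.05
tcp_pos: [0.431, 0.1385, 0.0184]
eef_rot: [-0.447, 0.443, -0.549, 0.55]
wrist_force: [0.6, 0.9, 1.2]
gripper_width: 0.999
```

Run:
```python
from b import *
plan([(.4293,.1386,.016,-.21)],1)
snap('side','s17.png'); crop('s17.png',230,180,370,300,5,'s17c.png')
```

```text
t 30.05 tcp [0.431  0.1385 0.0184] yaw -0.210 tilt 0.006 grip 0.999 F [0.6 0.9 1.2]
[[0,0.002,-0.002,-0.006,0,-0.003,1],[0,0,0,0,0,0,1],[0,0,0,0,0,0,1],[0,0,0,0,0,0,1],[0,0,0,0,0,0,1]]
```

View pics/s17c.png

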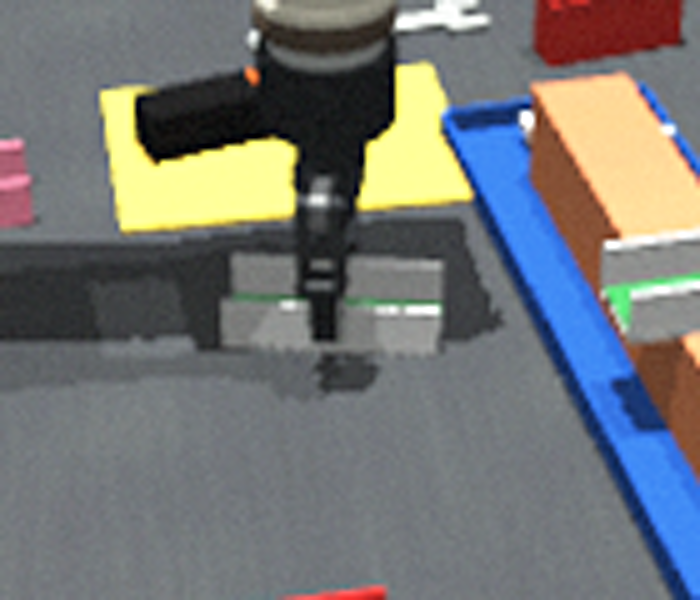

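Emit:
{"method": "servo_tool", "body": {"motion": [[0, 0.002, -0.002, -0.005, 0, 0, 0.8], [0, 0, 0, 0, 0, 0, 0.4], [0, 0, 0, 0, 0, 0, 0.3], [0, 0, 0, 0, 0, 0, 0.3], [0, 0, 0, 0, 0, 0, 0.3]]}}

```text
t: 30.72
tcp_pos: [0.4295, 0.1389, 0.0168]
eef_rot: [0.446, -0.444, 0.55, -0.549]
wrist_force: [-0.6, 0.4, 0.9]
gripper_width: 0.577
```

Emit:
{"method": "servo_tool", "body": {"motion": [[0, 0, 0, 0, 0, 0, 0.3], [0, -0.01, 0, 0, 0, 0, 0.3], [0, -0.04, 0, 0, 0, 0, 0.3], [0, -0.05, 0, 0, 0, 0, 0.3], [0, -0.02, 0, 0, 0, 0, 0.3]]}}

```text
t: 31.35
tcp_pos: [0.4261, 0.1384, 0.1386]
eef_rot: [0.444, -0.446, 0.552, -0.548]
wrist_force: [0.4, -0.3, -2.9]
gripper_width: 0.574
```

Run:
```python
from b import *
a=B(0,.075);print(a)
plan([(*a,.145,.087)],.3)
```

```text
[0.60708323 0.18141634]
t 31.35 tcp [0.4261 0.1384 0.1386] yaw -0.210 tilt 0.006 grip 0.574 F [ 0.4 -0.3 -2.9]
[[-0.02,-0.002,0.042,0.001,-0.074,-0.001,0.3],[-0.017,-0.002,0.043,0.001,-0.074,-0.001,0.3],[-0.014,-0.002,0.044,0.001,-0.074,-0.001,0.3],[-0.01,-0.002,0.045,0.001,-0.074,-0.001,0.3],[0,0,0,0,0,0,0.3]]
```

Emit:
{"method": "servo_tool", "body": {"motion": [[-0.02, -0.002, 0.042, 0, -0.074, 0, 0.3], [-0.017, -0.002, 0.043, 0, -0.074, 0, 0.3], [-0.014, -0.002, 0.044, 0, -0.074, 0, 0.3], [-0.008, 0, 0.038, 0, -0.07, 0, 0.3], [0, 0, 0.006, 0, 0, 0, 0.3]]}}

```text
t: 31.98
tcp_pos: [0.6086, 0.1823, 0.1474]
eef_rot: [-0.522, 0.522, -0.478, 0.475]
wrist_force: [-0.3, 0.3, -1.2]
gripper_width: 0.576
```

Run:
```python
from b import *
a=B(0,.075);now()
plan([(*a,.092,.087)],.3,vmax=.02)
```

```text
bar x 0.0016 y 0.0758
t 31.98 tcp [0.6086 0.1823 0.1474] yaw 0.092 tilt 0.004 grip 0.576 F [-0.3  0.3 -1.2]
[[0,0.018,0,0.001,0.002,-0.001,0.3],[0,0.018,0,0.001,0.002,-0.001,0.3],[0,0.018,-0.001,0.001,0.002,-0.001,0.3],[0,0,0,0,0,0,0.3],[0,0,0,0,0,0,0.3]]
```

Emit:
{"method": "servo_tool", "body": {"motion": [[0, 0.016, 0.001, 0, 0.002, 0, 0.3], [0, 0.016, 0.001, 0, 0.002, 0, 0.3], [0, 0.014, 0, 0, 0, 0, 0.3], [0, 0.006, 0, 0, 0, 0, 0.3], [0, 0, 0, 0, 0, 0, 0.3]]}}

```text
t: 32.6
tcp_pos: [0.6057, 0.182, 0.0895]
eef_rot: [-0.519, 0.523, -0.481, 0.475]
wrist_force: [-0.3, -0.0, -2.9]
gripper_width: 0.575
```

Run:
```python
from b import *
a=B(0,.075);now()
plan([(*a,.087,.087)],.3,vmax=.02)
```

```text
bar x -0.0014 y 0.0758
t 32.60 tcp [0.6057 0.182  0.0895] yaw 0.086 tilt 0.010 grip 0.575 F [-0.3 -0.  -2.9]
[[0.001,0.002,0.001,0.01,-0.001,-0.003,0.3],[0,0,0,0,0,0,0.3],[0,0,0,0,0,0,0.3],[0,0,0,0,0,0,0.3],[0,0,0,0,0,0,0.3]]
```

Emit:
{"method": "servo_tool", "body": {"motion": [[0, 0.001, 0, 0.006, 0, 0, 0.3], [0, 0.001, 0, 0, 0, 0, 0.3], [0, 0.001, 0, 0, 0, 0, 0.3], [0, 0.001, 0, 0, 0, 0, 0.3], [0, 0, 0, 0, 0, 0, 0.3]]}}

```text
t: 33.22
tcp_pos: [0.6069, 0.1822, 0.0873]
eef_rot: [0.522, -0.52, 0.479, -0.477]
wrist_force: [0.1, 0.6, -2.5]
gripper_width: 0.572
```

Run:
```python
from b import *
a=B(0,.075);now()
plan([(*a,.087,.087)],.3,vmax=.02)
```

```text
bar x -0.0001 y 0.0758
t 33.23 tcp [0.6069 0.1822 0.0873] yaw 0.086 tilt 0.003 grip 0.572 F [ 0.1  0.6 -2.5]
[[0.001,0,0,0,-0.001,-0.003,0.3],[0,0,0,0,0,0,0.3],[0,0,0,0,0,0,0.3],[0,0,0,0,0,0,0.3],[0,0,0,0,0,0,0.3]]
```

Emit:
{"method": "servo_tool", "body": {"motion": [[0, 0.001, 0, 0, 0, 0, 0.3], [0, 0.001, 0, 0, 0, 0, 0.3], [0, 0, 0, 0, 0, 0, 0.62], [0, 0, 0, 0, 0, 0, 0.75], [0, 0, 0, 0, 0, 0, 1]]}}

```text
t: 33.85
tcp_pos: [0.6082, 0.1824, 0.0875]
eef_rot: [0.522, -0.52, 0.478, -0.478]
wrist_force: [1.0, -0.7, 0.7]
gripper_width: 0.938
```

Emit:
{"method": "servo_tool", "body": {"motion": [[0, 0, 0, 0, 0, 0, 1], [0, -0.02, 0, 0, 0, 0, 1], [0, -0.04, 0, 0, 0, 0, 1], [0, -0.05, -0.02, 0, 0, 0, 1], [0, -0.02, -0.06, 0, 0, 0, 1]]}}

```text
t: 34.48
tcp_pos: [0.5303, 0.1747, 0.2238]
eef_rot: [0.523, -0.519, 0.478, -0.479]
wrist_force: [-0.2, -0.9, 2.3]
gripper_width: 1.0
```

Emit:
{"method": "servo_tool", "body": {"motion": [[0, 0, -0.06, 0, 0.03, 0, 1], [0, 0, -0.05, 0, 0.03, 0, 1], [0, 0, -0.04, 0, 0.03, 0, 1], [0, 0, 0, 0, 0, 0, 1], [0, 0, 0, 0, 0, 0, 1]]}}

```text
t: 35.1
tcp_pos: [0.3779, 0.1661, 0.2324]
eef_rot: [-0.505, 0.491, -0.497, 0.506]
wrist_force: [-0.2, 0.6, -0.2]
gripper_width: 0.998
```

Run:
```python
from b import *
snap('top','t18.png')
snap('side','s18.png'); crop('s18.png',260,150,440,310,4,'s18c.png')
plan([(.4293,.34,.15,-.21)],1)
```

```text
t 35.20 tcp [0.378  0.1661 0.2319] yaw -0.007 tilt 0.022 grip 1.001 F [0.2 0.5 0.6]
[[-0.043,0.021,0.012,-0.005,0.051,-0.002,1],[-0.044,0.021,0.01,-0.005,0.051,-0.002,1],[-0.045,0.021,0.008,-0.005,0.051,-0.002,1],[-0.045,0.021,0.006,-0.005,0.051,-0.002,1],[0,0,0,0,0,0,1]]
```

View pics/s18c.png

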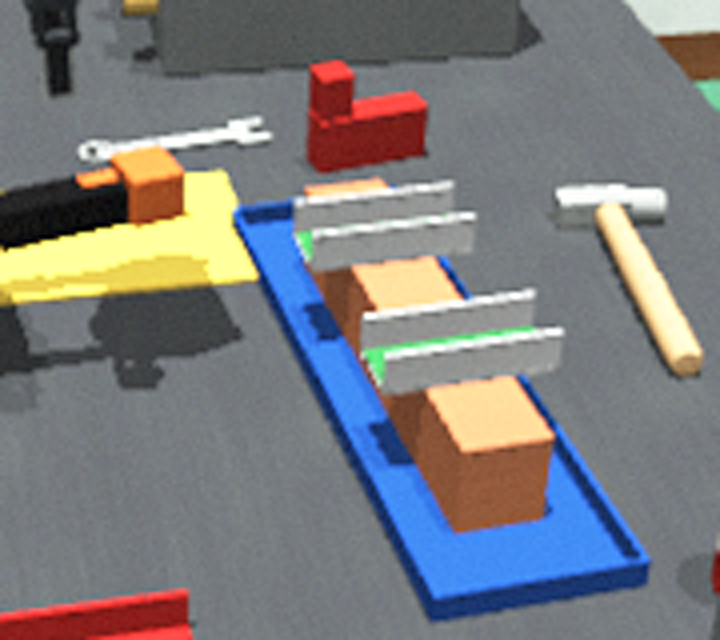

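View pics/t18.png

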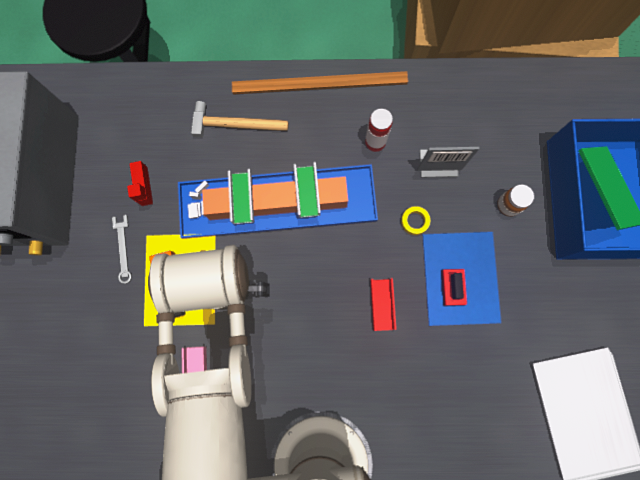

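Run:
```python
from b import *
crop('s18.png',420,265,490,375,5.4,'lab_s.png')
crop('t18.png',410,135,490,185,9,'lab_t.png')
crop('t18.png',170,150,370,240,4,'ch.png')
plan([(.4135,.3605,.15,.276)],1)
```

```text
t 35.20 tcp [0.378  0.1661 0.2319] yaw -0.007 tilt 0.022 grip 1.001 F [0.2 0.5 0.6]
[[-0.049,0.021,0.008,-0.006,-0.071,-0.001,1],[-0.048,0.021,0.012,-0.006,-0.071,-0.001,1],[-0.047,0.021,0.015,-0.006,-0.071,-0.001,1],[-0.046,0.021,0.018,-0.006,-0.071,-0.001,1],[0,0,0,0,0,0,1]]
```

View pics/lab_s.png

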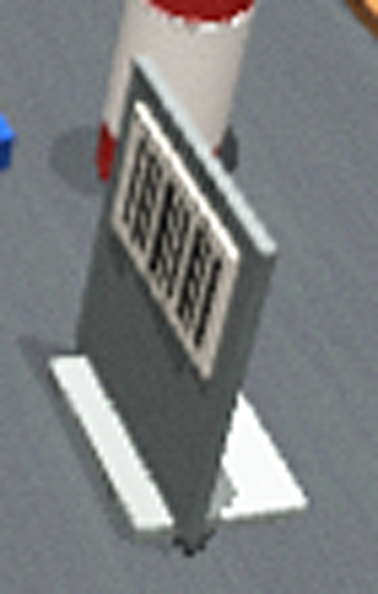

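View pics/lab_t.png

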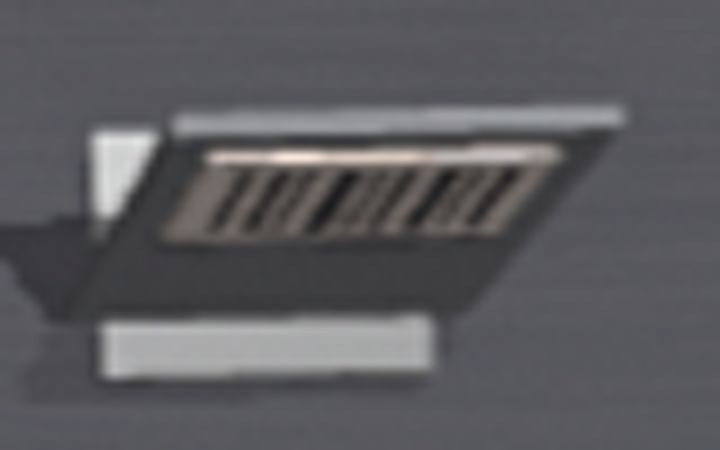

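View pics/ch.png

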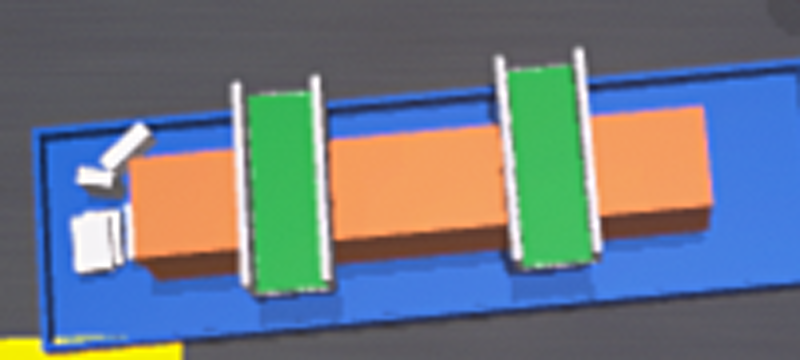

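Run:
```python
from m import *
from scipy.optimize import least_squares
def ray(n,uv):
    a=px2w(n,[uv],0.)[0]; b=px2w(n,[uv],.3)[0]; return a,(b-a)/np.linalg.norm(b-a)
S=np.array([(135,110),(238,258),(207,378),(113,222)])/5.4+[420,265]
T=np.array([(205,162),(560,158),(497,235),(163,240)])/9+[410,135]
for t,s in zip(T,S):
    a,d=ray('top',t);b,e=ray('side',s); k=np.linalg.lstsq(np.c_[d,-e],b-a,rcond=None)[0]; print(np.round((a+k[0]*d+b+k[1]*e)/2,4),np.linalg.norm(a+k[0]*d-b-k[1]*e).round(4))
def f(q,both=(1,1)):
    x,y,w=q; r=np.array([np.sin(w),-np.cos(w)])
    P=np.array([[x-r[0]*.043,y-r[1]*.043,.145],[x+r[0]*.043,y+r[1]*.043,.145],[x+r[0]*.043,y+r[1]*.043,.085],[x-r[0]*.043,y-r[1]*.043,.085]])
    return np.r_[(w2px('top',P)-T).ravel()*both[0],(w2px('side',P)-S).ravel()*both[1]]
for b in((1,1),(1,0),(0,1)):
    r=least_squares(f,[.69,-.29,0],args=(b,)); print(b,np.round(r.x,4),'rms',np.sqrt(np.mean(r.fun**2)).round(2))
o=np.array([170,150])
rep('chA',[(233,83),(322,76),(332,288),(242,288)],o,4,.1)
rep('chB',[(496,57),(585,48),(602,258),(513,265)],o,4,.1)
```

```text
[ 0.6919 -0.2522  0.1379] 0.0011
[ 0.6924 -0.3393  0.1416] 0.0037
[ 0.6924 -0.3393  0.0818] 0.0034
[ 0.6916 -0.2528  0.0807] 0.0026
(1, 1) [ 0.6908 -0.297   0.0194] rms 0.97
(1, 0) [ 0.6892 -0.2944  0.0062] rms 0.12
(0, 1) [ 0.6909 -0.3     0.0274] rms 0.3
chA c [0.606  0.1823 0.1   ]
    [[0.6656, 0.2122], [0.6694, 0.1607], [0.5443, 0.1525], [0.5446, 0.2038]]
   sides 0.0516 0.1253 0.0513 0.1213 ang01 -1.498 ang03 0.07
chB c [0.6207 0.0295 0.1   ]
    [[0.68, 0.0602], [0.685, 0.0088], [0.5608, -0.0007], [0.5571, 0.0498]]
   sides 0.0516 0.1245 0.0506 0.1234 ang01 -1.474 ang03 0.084
```

Emit:
{"method": "servo_tool", "body": {"motion": [[-0.049, 0.018, 0.008, -0.006, -0.071, 0, 1], [-0.048, 0.018, 0.012, -0.006, -0.071, 0, 1], [-0.047, 0.018, 0.015, -0.006, -0.071, 0, 1], [-0.035, 0.018, 0.015, -0.005, -0.065, 0, 1], [-0.005, 0, 0, 0, 0, 0, 1]]}}

```text
t: 35.83
tcp_pos: [0.4186, 0.3605, 0.1592]
eef_rot: [0.565, -0.563, 0.426, -0.427]
wrist_force: [-0.5, 0.5, 0.7]
gripper_width: 1.003
```

Run:
```python
from b import *
plan([(.4135,.3605,.09,.276)],1,vmax=.03)
snap('side','s19.png'); crop('s19.png',220,130,360,250,5,'s19c.png')
```

```text
t 35.83 tcp [0.4186 0.3605 0.1592] yaw 0.275 tilt 0.003 grip 1.003 F [-0.5  0.5  0.7]
[[0,0.023,-0.002,-0.001,0,0,1],[0,0.023,-0.002,-0.001,0,0,1],[0,0.023,-0.002,-0.001,0,0,1],[0,0,0,0,0,0,1],[0,0,0,0,0,0,1]]
```

View pics/s19c.png

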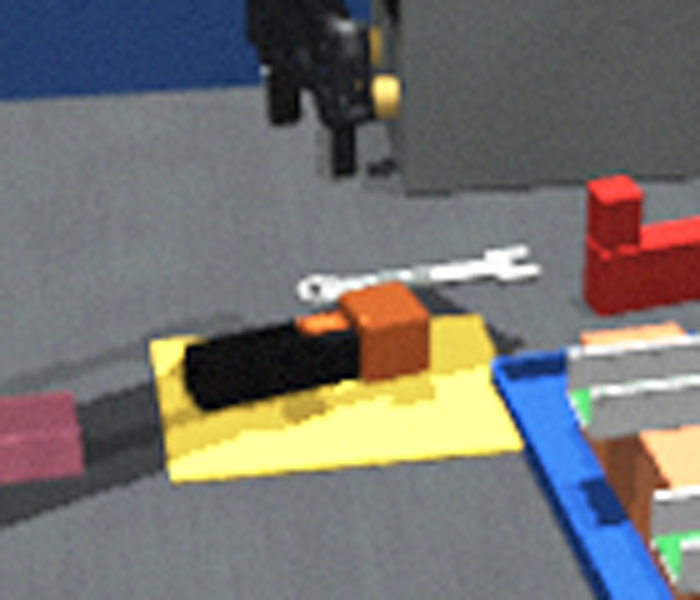

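Emit:
{"method": "servo_tool", "body": {"motion": [[0, 0.025, -0.002, 0, 0, 0, 1], [0, 0.03, -0.002, 0, 0, 0, 1], [0, 0.03, 0, 0, 0, 0, 1], [0, 0.02, 0, 0, 0, 0, 1], [0, 0, 0, 0, 0, 0, 1]]}}

```text
t: 36.5
tcp_pos: [0.4208, 0.3569, 0.057]
eef_rot: [0.565, -0.559, 0.427, -0.431]
wrist_force: [0.4, 0.2, 0.1]
gripper_width: 0.999
```

Run:
```python
from b import *
plan([(.4135,.3605,.02,.276)],1,vmax=.03)
snap('side','s20.png'); crop('s20.png',220,130,360,250,5,'s20c.png')
snap('top','t20.png'); crop('t20.png',120,220,260,340,5,'t20c.png')
```

```text
t 36.50 tcp [0.4208 0.3569 0.057 ] yaw 0.267 tilt 0.011 grip 0.999 F [0.4 0.2 0.1]
[[-0.003,0.018,-0.003,-0.006,-0.004,0,1],[-0.003,0.018,-0.003,-0.006,-0.004,0,1],[0,0,0,0,0,0,1],[0,0,0,0,0,0,1],[0,0,0,0,0,0,1]]
```

View pics/s20c.png

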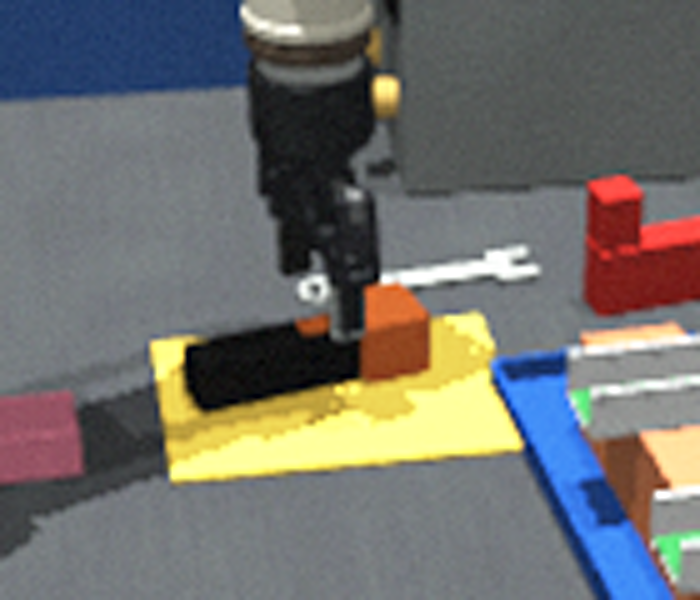

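View pics/t20c.png

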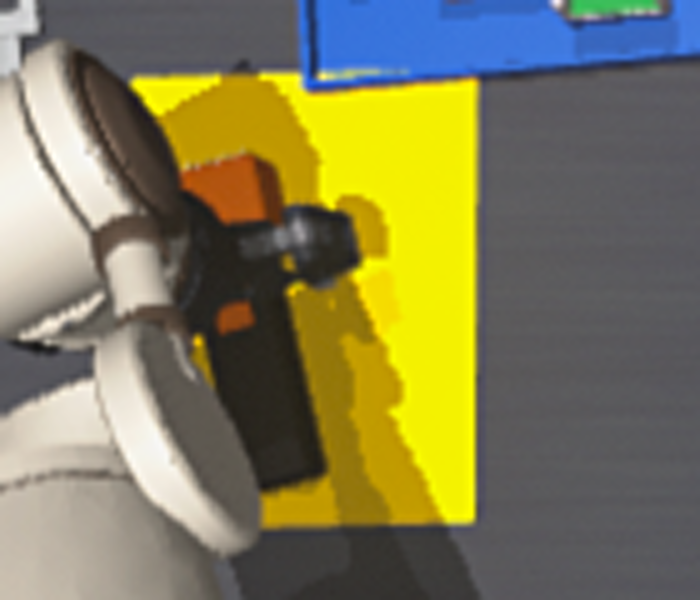

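Emit:
{"method": "servo_tool", "body": {"motion": [[-0.003, 0, -0.005, -0.006, -0.004, 0, 1], [-0.001, 0.008, -0.005, -0.005, -0.004, 0, 1], [0, 0.012, 0, 0, 0, 0, 1], [0, 0.01, 0, 0, 0, 0, 1], [0, 0.003, 0, 0, 0, 0, 1]]}}

```text
t: 37.22
tcp_pos: [0.4127, 0.3602, 0.0266]
eef_rot: [0.567, -0.561, 0.425, -0.428]
wrist_force: [-0.7, -0.0, -0.2]
gripper_width: 0.995
```

Run:
```python
from b import *
plan([(.4105,.3595,.02,.276)],1,vmax=.03)
snap('side','s21.png'); crop('s21.png',220,130,360,250,5,'s21c.png')
```

```text
t 37.23 tcp [0.4127 0.3602 0.0266] yaw 0.276 tilt 0.009 grip 0.995 F [-0.7 -0.  -0.2]
[[0,0.007,-0.002,-0.008,0,-0.002,1],[0,0,0,0,0,0,1],[0,0,0,0,0,0,1],[0,0,0,0,0,0,1],[0,0,0,0,0,0,1]]
```

View pics/s21c.png

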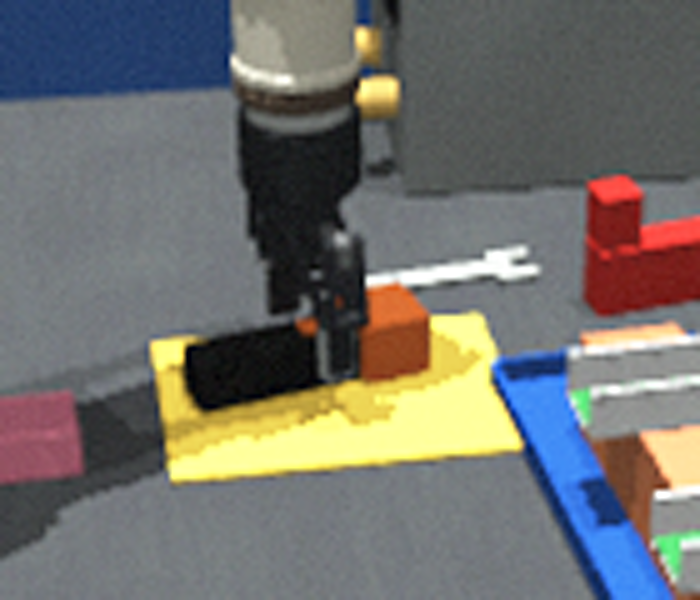

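Emit:
{"method": "servo_tool", "body": {"motion": [[0, 0.003, -0.004, -0.006, 0, 0, 1], [0, 0.003, -0.003, 0, 0, 0, 0.9], [0, 0.001, 0, 0, 0, 0, 0.6], [0, 0, 0, 0, 0, 0, 0.2], [0, 0, 0, 0, 0, 0, 0.1]], "newtons": 50}}

```text
t: 37.9
tcp_pos: [0.406, 0.3584, 0.0195]
eef_rot: [0.565, -0.563, 0.427, -0.426]
wrist_force: [0.6, -0.6, -1.6]
gripper_width: 0.417
```

Emit:
{"method": "servo_tool", "body": {"motion": [[0, 0, 0, 0, 0, 0, 0.1], [0, 0, 0, 0, 0, 0, 0.1], [0, 0, 0, 0, 0, 0, 0.1], [0, 0, 0, 0, 0, 0, 0.1], [0, 0, 0, 0, 0, 0, 0.1]]}}

```text
t: 38.52
tcp_pos: [0.406, 0.3584, 0.0195]
eef_rot: [0.565, -0.563, 0.427, -0.426]
wrist_force: [-0.6, 1.1, -0.2]
gripper_width: 0.412
```

Run:
```python
from b import *
plan([(.4105,.3595,.15,.276)],.1)
snap('side','s22.png'); crop('s22.png',220,130,360,250,5,'s22c.png')
snap('top','t22.png'); crop('t22.png',120,220,260,340,5,'t22c.png')
```

```text
t 38.52 tcp [0.406  0.3584 0.0195] yaw 0.276 tilt 0.004 grip 0.412 F [-0.6  1.1 -0.2]
[[0,-0.044,0.002,-0.001,0,-0.001,0.1],[0,-0.044,0.002,-0.001,0,-0.001,0.1],[0,-0.044,0.002,-0.001,0,-0.001,0.1],[0,0,0,0,0,0,0.1],[0,0,0,0,0,0,0.1]]
```

View pics/s22c.png

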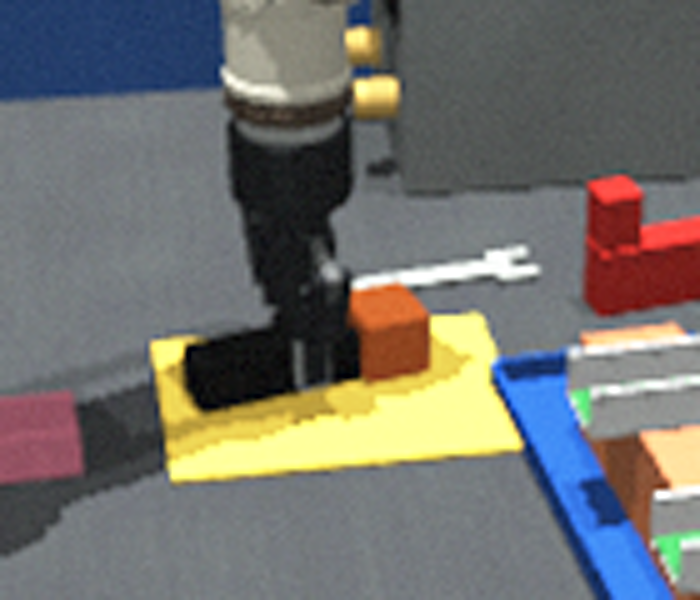

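View pics/t22c.png

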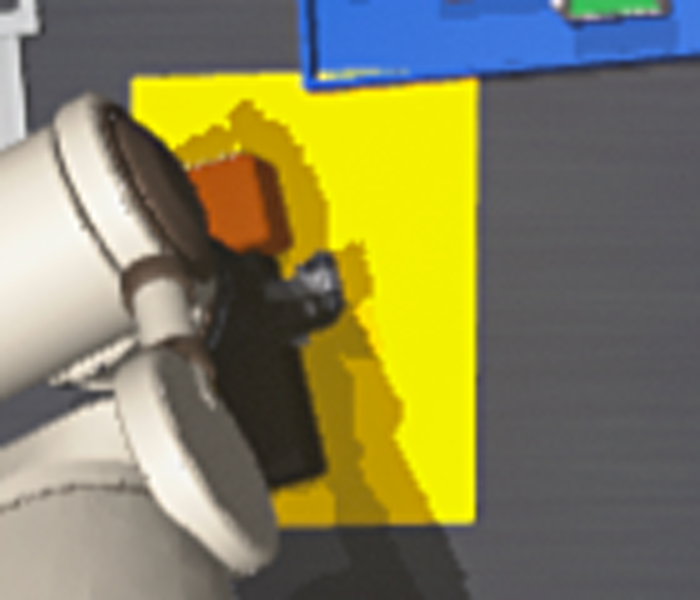

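Emit:
{"method": "servo_tool", "body": {"motion": [[0, -0.02, 0, 0, 0, 0, 0.1], [0, -0.04, 0, 0, 0, 0, 0.1], [0, -0.05, 0, 0, 0, 0, 0.1], [0, -0.05, 0, 0, 0, 0, 0.1], [0, -0.04, 0, 0, 0, 0, 0.1]]}}

```text
t: 39.25
tcp_pos: [0.4013, 0.3551, 0.218]
eef_rot: [-0.56, 0.568, -0.429, 0.424]
wrist_force: [0.5, 0.1, -3.2]
gripper_width: 0.414
```

Run:
```python
from b import *
plan([(.51,-.30,.215,.018)],.1)
snap('side','s23.png'); crop('s23.png',220,100,360,220,5,'s23c.png')
```

```text
t 39.25 tcp [0.4013 0.3551 0.218 ] yaw 0.276 tilt 0.013 grip 0.414 F [ 0.5  0.1 -3.2]
[[0.055,0,-0.006,0.001,0.021,0,0.1],[0.055,0,-0.005,0.001,0.021,0,0.1],[0.055,0,-0.004,0.001,0.021,0,0.1],[0.055,0,-0.003,0.001,0.021,0,0.1],[0.055,0,-0.001,0.001,0.021,0,0.1]]
[[0.055,0,0,0.001,0.021,0,0.1],[0.055,0,0.001,0.001,0.021,0,0.1],[0.055,0,0.002,0.001,0.021,0,0.1],[0.055,0,0.003,0.001,0.021,0,0.1],[0.055,0,0.005,0.001,0.021,0,0.1]]
[[0.055,0,0.006,0.001,0.021,0,0.1],[0.055,0,0.007,0.001,0.021,0,0.1],[0,0,0,0,0,0,0.1],[0,0,0,0,0,0,0.1],[0,0,0,0,0,0,0.1]]
```

View pics/s23c.png

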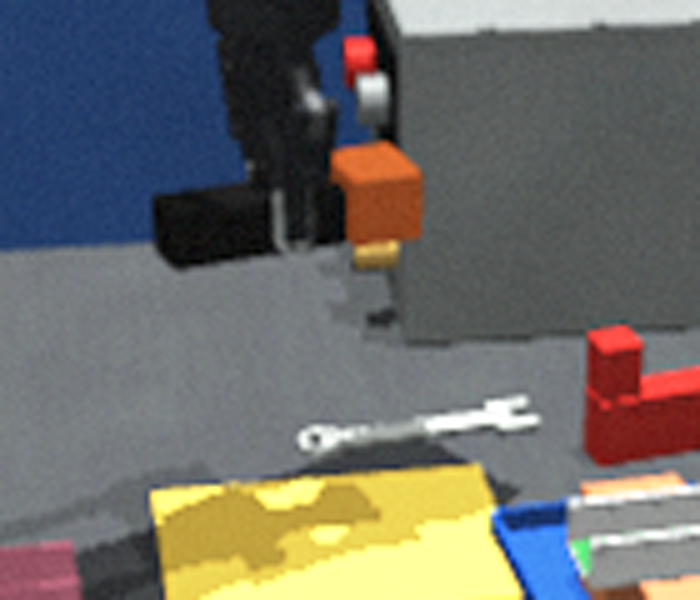

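Scanner held level. Carry it to the tag.

Emit:
{"method": "servo_tool", "body": {"motion": [[0.04, 0, -0.006, 0, 0.021, 0, 0.1], [0.055, 0, -0.005, 0, 0.021, 0, 0.1], [0.055, 0, -0.004, 0, 0.021, 0, 0.1], [0.055, 0, -0.003, 0, 0.021, 0, 0.1], [0.055, 0, -0.001, 0, 0.021, 0, 0.1]]}}

```text
t: 39.92
tcp_pos: [0.445, 0.095, 0.2226]
eef_rot: [-0.542, 0.542, -0.455, 0.453]
wrist_force: [0.6, -1.1, -2.4]
gripper_width: 0.417
```

Emit:
{"method": "servo_tool", "body": {"motion": [[0.055, 0, 0, 0, 0.021, 0, 0.1], [0.055, 0, 0.001, 0, 0.021, 0, 0.1], [0.055, 0, 0.002, 0, 0.021, 0, 0.1], [0.055, 0, 0.003, 0, 0.021, 0, 0.1], [0.04, 0, 0.005, 0, 0.021, 0, 0.1]]}}

```text
t: 40.55
tcp_pos: [0.4886, -0.1704, 0.2178]
eef_rot: [-0.515, 0.517, -0.486, 0.481]
wrist_force: [0.0, 0.3, -1.8]
gripper_width: 0.414
```

Run:
```python
from b import *
plan([(.51,-.30,.18,.018)],.1,vmax=.04)
```

```text
t 40.55 tcp [ 0.4886 -0.1704  0.2178] yaw 0.064 tilt 0.007 grip 0.414 F [ 0.   0.3 -1.8]
[[0.033,0.009,0.003,0.001,0.012,-0.001,0.1],[0.033,0.009,0.004,0.001,0.012,-0.001,0.1],[0.033,0.009,0.004,0.001,0.012,-0.001,0.1],[0.033,0.009,0.004,0.001,0.012,-0.001,0.1],[0,0,0,0,0,0,0.1]]
```

Emit:
{"method": "servo_tool", "body": {"motion": [[0.033, 0.015, 0.003, 0, 0.012, 0, 0.1], [0.033, 0.02, 0.004, 0, 0.012, 0, 0.1], [0.033, 0.02, 0.004, 0, 0.012, 0, 0.1], [0.025, 0.02, 0.004, 0, 0.01, 0, 0.1], [0, 0.01, 0, 0, 0, 0, 0.1]]}}

```text
t: 41.18
tcp_pos: [0.5074, -0.3, 0.1259]
eef_rot: [-0.502, 0.504, -0.5, 0.494]
wrist_force: [0.3, 0.5, -3.0]
gripper_width: 0.416
```

Run:
```python
from b import *
plan([(.51,-.30,.1085,.018)],.1,vmax=.01)
```

```text
t 41.17 tcp [ 0.5074 -0.3     0.1259] yaw 0.012 tilt 0.010 grip 0.416 F [ 0.3  0.5 -3. ]
[[0,0.009,0.001,0.004,-0.003,-0.002,0.1],[0,0.009,0.001,0.004,-0.003,-0.002,0.1],[0,0,0,0,0,0,0.1],[0,0,0,0,0,0,0.1],[0,0,0,0,0,0,0.1]]
```

Emit:
{"method": "servo_tool", "body": {"motion": [[0, 0.006, 0.001, 0.004, -0.002, 0, 0.1], [0, 0.006, 0.001, 0.004, -0.002, 0, 0.1], [0, 0.004, 0, 0, 0, 0, 0.1], [0, 0, 0, 0, 0, 0, 0.1], [0, 0, 0, 0, 0, 0, 0.1]]}}

```text
t: 41.8
tcp_pos: [0.5093, -0.297, 0.1088]
eef_rot: [0.506, -0.503, 0.497, -0.494]
wrist_force: [0.0, -0.3, -2.5]
gripper_width: 0.411
```

Run:
```python
from b import *
plan([(.51,-.30,.1085,.018)],.1,vmax=.01)
snap('side','s24.png'); crop('s24.png',280,220,500,390,3.6,'s24c.png')
snap('top','t24.png'); crop('t24.png',370,120,530,300,3.4,'t24c.png')
```

```text
t 41.80 tcp [ 0.5093 -0.297   0.1088] yaw 0.019 tilt 0.006 grip 0.411 F [ 0.  -0.3 -2.5]
[[0.003,0,0.001,0.001,0.001,-0.006,0.1],[0,0,0,0,0,0,0.1],[0,0,0,0,0,0,0.1],[0,0,0,0,0,0,0.1],[0,0,0,0,0,0,0.1]]
```

View pics/s24c.png

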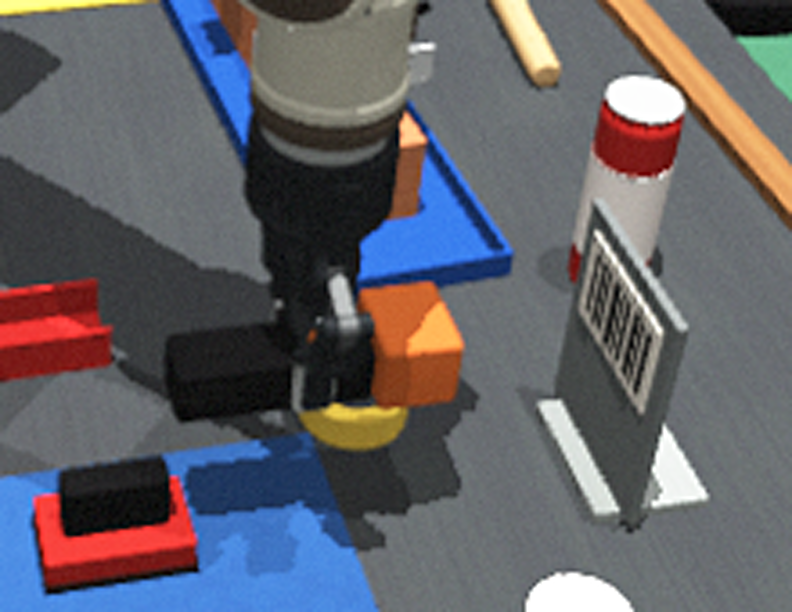

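View pics/t24c.png

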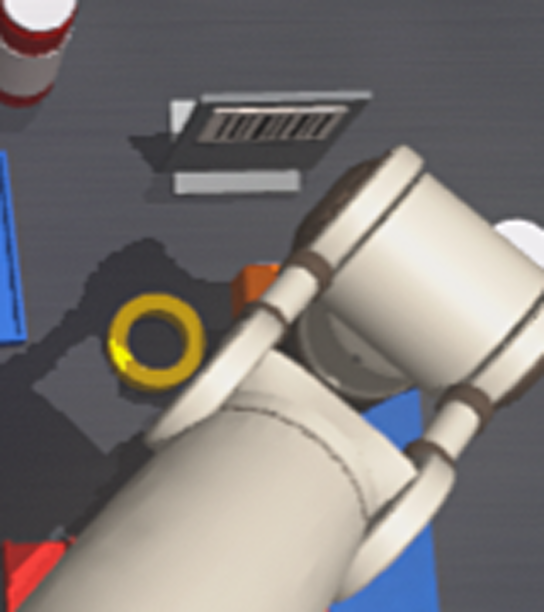

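Run:
```python
from b import *
s=arm.observe();p=np.array(s['tcp_pos']);q=s['eef_rot'];Rm=R.from_quat(q[[1,2,3,0]]).as_matrix()
# scanner frame: x=tool z, z=-tool y, y=-tool x
A=np.c_[Rm[:,2],-Rm[:,0],-Rm[:,1]]
o=p-A@[0.0004,0,.0155]
print('scan_spot',np.round(o+A@[.18,0,.022],4))
for l in [(.08,-.027,.044),(.08,-.027,0),(.035,-.027,.044),(.035,-.027,0),(.08,.027,.044),(.035,.027,.044),(-.075,-.018,.036),(-.075,-.018,0)]:
    u=w2px('side',o+A@np.array(l))[0]; print(l,np.round((u-[280,220])*3.6,0), np.round((w2px('top',o+A@np.array(l))[0]-[370,120])*3.4))
```

```text
scan_spot [ 0.6888 -0.2938  0.1151]
(0.08, -0.027, 0.044) [462. 341.] [329. 263.]
(0.08, -0.027, 0) [452. 400.] [311. 279.]
(0.035, -0.027, 0.044) [381. 352.] [334. 331.]
(0.035, -0.027, 0) [373. 411.] [316. 345.]
(0.08, 0.027, 0.044) [429. 274.] [246. 265.]
(0.035, 0.027, 0.044) [351. 284.] [250. 333.]
(-0.075, -0.018, 0.036) [173. 377.] [328. 503.]
(-0.075, -0.018, 0) [171. 426.] [314. 509.]
```

Emit:
{"method": "servo_tool", "body": {"motion": [[0.002, 0, 0, 0, 0, 0, 0.1], [0, 0, 0, 0, 0, 0, 0.1], [0, 0, 0, 0, 0, 0, 0.1], [0, 0, 0, 0, 0, 0, 0.1], [0, 0, 0, 0, 0, 0, 0.1]]}}

```text
t: 42.52
tcp_pos: [0.5095, -0.2996, 0.1092]
eef_rot: [0.506, -0.503, 0.497, -0.494]
wrist_force: [0.4, 0.6, -2.6]
gripper_width: 0.417
```

Emit:
{"method": "servo_tool", "body": {"motion": [[0, 0, 0, 0, 0, 0, 0.1], [0, 0, 0, 0, 0, 0, 0.1], [0, 0, 0, 0, 0, 0, 0.1], [0, 0, 0, 0, 0, 0, 0.1], [0, 0, 0, 0, 0, 0, 0.1]]}}

```text
t: 43.15
tcp_pos: [0.5095, -0.2996, 0.1092]
eef_rot: [0.506, -0.503, 0.497, -0.494]
wrist_force: [0.1, 0.1, -2.6]
gripper_width: 0.414
```

Emit:
{"method": "servo_tool", "body": {"motion": [[0, 0, 0, 0, 0, 0, 0.1], [0, 0, 0, 0, 0, 0, 0.1], [0, 0, 0, 0, 0, 0, 0.1], [0, 0, 0, 0, 0, 0, 0.1], [0, 0, 0, 0, 0, 0, 0.1]]}}

```text
t: 43.78
tcp_pos: [0.5095, -0.2996, 0.1092]
eef_rot: [0.506, -0.503, 0.497, -0.494]
wrist_force: [-0.1, 0.5, -2.6]
gripper_width: 0.414
```

Emit:
{"method": "servo_tool", "body": {"motion": [[0, 0, 0, 0, 0, 0, 0.1], [0, 0, 0, 0, 0, 0, 0.1], [0, 0, 0, 0, 0, 0, 0.1], [0, 0, 0, 0, 0, 0, 0.1], [0, 0, 0, 0, 0, 0, 0.1]]}}

```text
t: 44.4
tcp_pos: [0.5095, -0.2995, 0.1092]
eef_rot: [0.506, -0.503, 0.497, -0.494]
wrist_force: [-0.1, 0.6, -2.3]
gripper_width: 0.412
```

Emit:
{"method": "servo_tool", "body": {"motion": [[0, -0.02, 0, 0, 0, 0, 0.1], [0, -0.04, 0, 0, 0, 0, 0.1], [0, -0.04, -0.01, 0, 0, 0, 0.1], [-0.02, -0.01, -0.01, 0, -0.02, 0, 0.1], [-0.045, 0, -0.01, 0, -0.02, 0, 0.1]]}}

```text
t: 45.02
tcp_pos: [0.4781, -0.238, 0.23]
eef_rot: [0.515, -0.513, 0.484, -0.487]
wrist_force: [0.6, 0.2, -1.8]
gripper_width: 0.417
```

Run:
```python
from b import *
plan([(.41,.35,.21,.276)],.1)
```

```text
t 45.02 tcp [ 0.4781 -0.238   0.23  ] yaw 0.057 tilt 0.006 grip 0.417 F [ 0.6  0.2 -1.8]
[[-0.059,0.002,-0.003,-0.001,-0.022,0,0.1],[-0.059,0.002,-0.002,-0.001,-0.022,0,0.1],[-0.059,0.002,-0.001,-0.001,-0.022,0,0.1],[-0.059,0.002,0,-0.001,-0.022,0,0.1],[-0.059,0.002,0.002,-0.001,-0.022,0,0.1]]
[[-0.059,0.002,0.003,-0.001,-0.022,0,0.1],[-0.059,0.002,0.004,-0.001,-0.022,0,0.1],[-0.059,0.002,0.006,-0.001,-0.022,0,0.1],[-0.059,0.002,0.007,-0.001,-0.022,0,0.1],[-0.059,0.002,0.008,-0.001,-0.022,0,0.1]]
```

Emit:
{"method": "servo_tool", "body": {"motion": [[-0.059, 0.002, -0.003, 0, -0.022, 0, 0.1], [-0.059, 0.002, -0.002, 0, -0.022, 0, 0.1], [-0.059, 0.002, -0.001, 0, -0.022, 0, 0.1], [-0.059, 0.002, 0, 0, -0.022, 0, 0.1], [-0.059, 0.002, 0.002, 0, -0.022, 0, 0.1]]}}

```text
t: 45.65
tcp_pos: [0.4452, 0.0614, 0.2289]
eef_rot: [0.543, -0.536, 0.45, -0.464]
wrist_force: [0.4, -0.3, -2.9]
gripper_width: 0.41
```

Emit:
{"method": "servo_tool", "body": {"motion": [[-0.059, 0.002, 0.003, 0, -0.022, 0, 0.1], [-0.059, 0.002, 0.004, 0, -0.022, 0, 0.1], [-0.059, 0.002, 0.006, 0, -0.022, 0, 0.1], [-0.05, 0.002, 0.007, 0, -0.022, 0, 0.1], [-0.03, 0.002, 0.006, 0, -0.022, 0, 0.1]]}}

```text
t: 46.28
tcp_pos: [0.4179, 0.3295, 0.2269]
eef_rot: [0.573, -0.558, 0.414, -0.435]
wrist_force: [0.2, -0.8, -2.5]
gripper_width: 0.415
```

Run:
```python
from b import *
plan([(.41,.35,.07,.276)],.1,vmax=.03)
```

```text
t 46.27 tcp [0.4179 0.3295 0.2269] yaw 0.282 tilt 0.036 grip 0.415 F [ 0.2 -0.8 -2.5]
[[-0.004,0.026,-0.001,-0.006,0.001,0.002,0.1],[-0.004,0.026,-0.001,-0.006,0.001,0.002,0.1],[-0.004,0.026,-0.001,-0.006,0.001,0.002,0.1],[-0.004,0.026,-0.001,-0.006,0.001,0.002,0.1],[-0.004,0.026,-0.001,-0.006,0.001,0.002,0.1]]
[[-0.004,0.026,0,-0.006,0.001,0.002,0.1],[0,0,0,0,0,0,0.1],[0,0,0,0,0,0,0.1],[0,0,0,0,0,0,0.1],[0,0,0,0,0,0,0.1]]
```

Emit:
{"method": "servo_tool", "body": {"motion": [[-0.004, 0.02, -0.001, -0.01, 0, 0.003, 0.1], [-0.004, 0.026, -0.001, -0.01, 0, 0.003, 0.1], [-0.004, 0.026, 0, -0.008, 0, 0.003, 0.1], [-0.004, 0.026, 0, -0.005, 0, 0, 0.1], [0, 0.02, 0, 0, 0, 0, 0.1]]}}

```text
t: 46.9
tcp_pos: [0.4154, 0.3448, 0.1097]
eef_rot: [0.567, -0.564, 0.423, -0.427]
wrist_force: [0.2, -0.5, -2.4]
gripper_width: 0.417
```

Run:
```python
from b import *
plan([(.41,.35,.026,.276)],.1,vmax=.03)
```

```text
t 46.90 tcp [0.4154 0.3448 0.1097] yaw 0.282 tilt 0.007 grip 0.417 F [ 0.2 -0.5 -2.4]
[[-0.002,0.028,-0.001,-0.002,0.002,0,0.1],[-0.002,0.028,-0.001,-0.002,0.002,0,0.1],[-0.002,0.028,-0.001,-0.002,0.002,0,0.1],[0,0,0,0,0,0,0.1],[0,0,0,0,0,0,0.1]]
```

Emit:
{"method": "servo_tool", "body": {"motion": [[-0.002, 0.022, 0, 0, 0, 0, 0.1], [0, 0.022, 0, 0, 0, 0, 0.1], [0, 0.018, 0, 0, 0, 0, 0.1], [0, 0.006, 0, 0, 0, 0, 0.1], [0, 0, 0, 0, 0, 0, 0.1]]}}

```text
t: 47.52
tcp_pos: [0.4154, 0.3426, 0.0387]
eef_rot: [0.565, -0.564, 0.425, -0.428]
wrist_force: [0.3, 0.5, -1.8]
gripper_width: 0.417
```

Run:
```python
from b import *
plan([(.41,.35,.02,.276)],.1,vmax=.03)
```

```text
t 47.52 tcp [0.4154 0.3426 0.0387] yaw 0.277 tilt 0.005 grip 0.417 F [ 0.3  0.5 -1.8]
[[-0.009,0.019,-0.003,-0.003,0.001,0.003,0.1],[0,0,0,0,0,0,0.1],[0,0,0,0,0,0,0.1],[0,0,0,0,0,0,0.1],[0,0,0,0,0,0,0.1]]
```

Emit:
{"method": "servo_tool", "body": {"motion": [[0, 0.007, 0, 0, 0, 0, 0.1], [0, 0.006, 0, 0, 0, 0, 0.1], [0, 0.004, 0, 0, 0, 0, 0.1], [0, 0.001, 0, 0, 0, 0, 0.1], [0, 0, 0, 0, 0, 0, 0.1]]}}

```text
t: 48.15
tcp_pos: [0.417, 0.3434, 0.0214]
eef_rot: [0.566, -0.563, 0.424, -0.428]
wrist_force: [0.4, 0.6, -2.6]
gripper_width: 0.414
```

Emit:
{"method": "servo_tool", "body": {"motion": [[0, 0.001, 0, 0, 0, 0, 0.1], [0, 0.001, 0, 0, 0, 0, 0.1], [0, 0, 0, 0, 0, 0, 0.1], [0, 0, 0, 0, 0, 0, 0.1], [0, 0, 0, 0, 0, 0, 0.1]]}}

```text
t: 48.78
tcp_pos: [0.4173, 0.3436, 0.0198]
eef_rot: [0.566, -0.563, 0.424, -0.428]
wrist_force: [-0.8, 0.0, -2.0]
gripper_width: 0.409
```

Emit:
{"method": "servo_tool", "body": {"motion": [[0, 0.001, 0, 0, 0, 0, 0.1], [0, 0, 0, 0, 0, 0, 0.45], [0, 0, 0, 0, 0, 0, 0.7], [0, 0, 0, 0, 0, 0, 1], [0, 0, 0, 0, 0, 0, 1]]}}

```text
t: 49.4
tcp_pos: [0.4187, 0.3442, 0.0204]
eef_rot: [0.567, -0.562, 0.423, -0.429]
wrist_force: [0.6, -0.5, 0.9]
gripper_width: 0.999
```

Emit:
{"method": "servo_tool", "body": {"motion": [[0, 0, 0, 0, 0, 0, 1], [0, -0.02, 0, 0, 0, 0, 1], [0, -0.05, 0, 0, 0, 0, 1], [0, -0.05, 0, 0, 0, 0, 1], [0.04, -0.03, -0.03, 0, 0, 0, 1]]}}

```text
t: 50.02
tcp_pos: [0.398, 0.2969, 0.1719]
eef_rot: [0.566, -0.564, 0.424, -0.427]
wrist_force: [0.9, -0.9, 0.8]
gripper_width: 0.999
```

Emit:
{"method": "servo_tool", "body": {"motion": [[0.06, 0, -0.02, 0, 0.05, 0, 1], [0.06, 0, -0.01, 0, 0.05, 0, 1], [0.06, 0, 0, 0, 0.05, 0, 1], [0.06, 0, 0, 0, 0, 0, 1], [0, 0, 0, 0, 0, 0, 1]]}}

```text
t: 50.65
tcp_pos: [0.4194, 0.0463, 0.177]
eef_rot: [0.534, -0.526, 0.463, -0.473]
wrist_force: [0.1, 0.5, -0.3]
gripper_width: 1.001
```

Run:
```python
from b import *
snap('side','s25.png');snap('top','t25.png'); plan([],1)
```

```text
t 50.75 tcp [0.4187 0.0496 0.1766] yaw 0.129 tilt 0.017 grip 0.998 F [0.5 0.  0.1]
```

View pics/s25.png

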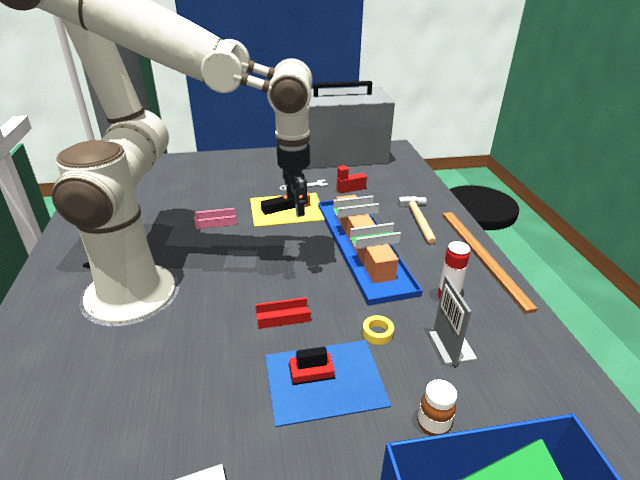

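View pics/t25.png

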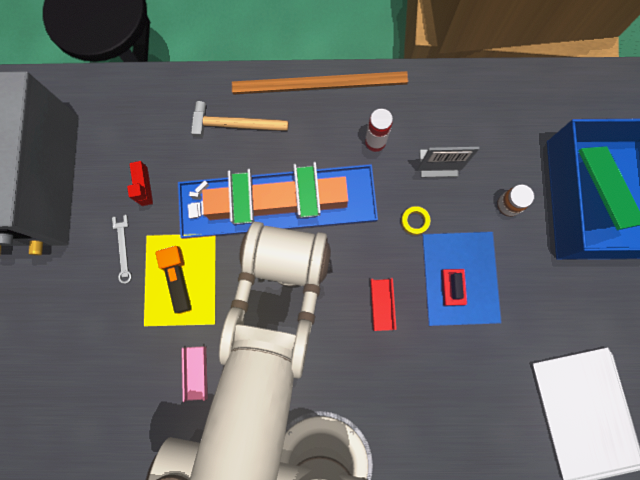

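Run:
```python
from m import *
crop('t25.png',420,225,510,335,5.4,'f1.png'); crop('t25.png',140,230,220,330,6,'f2.png')
print(px2w('top',[(455,287),(462,279)],[.028,.004]))
```

```text
[[ 0.40136504 -0.31460872  0.028     ]
 [ 0.42243773 -0.33807497  0.004     ]]
```

View pics/f1.png

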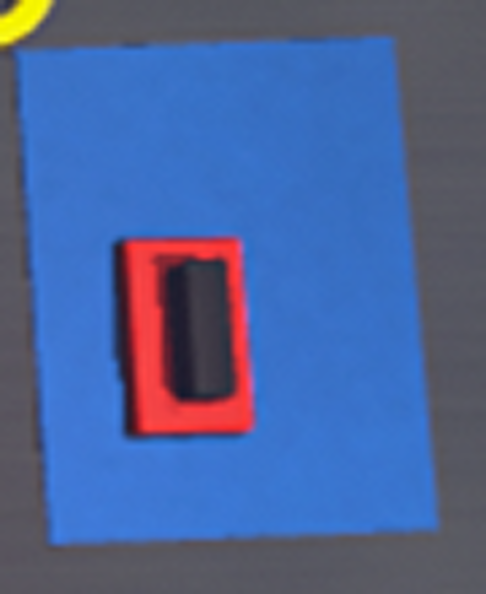

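View pics/f2.png

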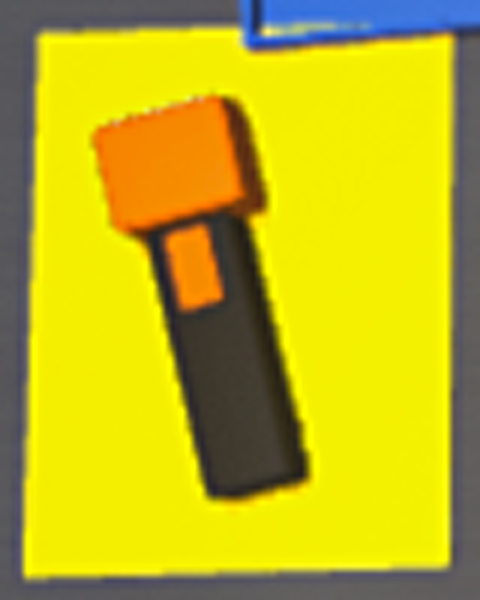

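Emit:
{"method": "servo_tool", "body": {"motion": [[0, -0.02, 0, 0, 0, 0, 1], [0, 0, 0, 0, 0, 0, 1], [0, 0, 0, 0, 0, 0, 1], [0, 0, 0, 0, 0, 0, 1], [0, 0, 0, 0, 0, 0, 1]]}}

```text
t: 51.38
tcp_pos: [0.4162, 0.0549, 0.1941]
eef_rot: [0.537, -0.529, 0.462, -0.467]
wrist_force: [0.5, 0.4, 0.5]
gripper_width: 1.0
```

```bash
python3 -c "
from h import *
print(arm.job_done())"
```

```text
the job is handed in; nothing more can be done
None
```

The job was handed in at about 51 s, with every step carried out; no verdict was reported.

- **Offcuts:** I wiped all five off the +y end of the bar with the scraper. They had piled up against the bar end, close to the 55 mm limit, so I swept the pile sideways and it now lies spread low in the tray.
- **Channels:** Two were present, and both lie level and crosswise with their middles about 1 mm from the bar's centreline. They are about 154 mm apart.
- **Scan:** I held the scanner still for about 2.5 s in front of the label. The computed reading point was a few mm from the label's centre. The side camera agreed with that to about 3 px, roughly 5 mm. The two cameras put the label's position about 5 mm apart.
- **Scraper:** It stands upright on the blue mat. It had moved about 30 mm off the mat's centre after I released it, apparently the announced knock. I left it there because the limit is 70 mm.
- **Scanner:** It lies on the yellow mat, about 10–15 mm from the centre.

In the last pictures nothing else on the bench had visibly moved, and the arm was clear of everything.

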